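Tighten the membrane cell cover crisscross

ROBOT

A 6-joint arm with a two-finger parallel gripper is mounted at the origin on a cart in front of the work surface, level with it; the furniture and walls round the work are solid. World frame = base frame: x ahead of the robot, y to its left, z up, the work surface at z = 0. Lengths are in m, angles in degrees, forces in N, time in s.
With the tool pointing down it reaches from about 0.25 to 0.725 m from the base axis. Payload 9.7 kg.
Tool frame: the origin (TCP) lies at the very end of the fingers, on their centre line; the grasp point (between the pads) lies 19 mm behind it (bot.hold_point_z is the distance from the TCP to the grasp point, in m); z points along the fingers, y is the line along which they close (so a half turn about z gives the same grasp; the last joint's range is limited). The gripper opens to 85 mm and grips with 20 to 120 N. Pads are 22 mm wide; open, the fingers measure 114 mm over their backs; the gripper's body (76 mm by 85 mm) begins 54 mm behind the grasp point. The pads swing forward as they close: fully open they stand 13 mm farther back than shut.
Start: joints at [-67.093, 4.979, 10.078, 95.1, 0, 90], TCP at [0.214, -0.507, 0.231] pointing down, gripper open.
Joint ranges: [-179.16, 179.16], [-48.56, 103.87], [-65.8, 70.77], [-126.05, 130.52], [-82.76, 87.17], [-180, 180]. Speed limits (degrees/s): [127.2, 127.2, 147.25, 180, 180, 180].

INTERFACE

Orientations are given as [roll, pitch, yaw] about the fixed x, y, z axes, in that order (R = Rz(yaw) Ry(pitch) Rx(roll)).
In Python, from workcell import bot gives the robot as it stands.
- The arm moves only by the tool play_rows, never from a script. Its argument "targets" is a list of rows, each an object with "grip": the closure in counts, from 0 (fully open) to 255 (shut); "linear": the shift along the world's x, y, z in cm, a list of three; "delta_rot": the turn, a rotation vector about the world's x, y, z in rad, a list of three. A call has 1 to 10 rows; each row is the pose to reach, as a shift and turn from the pose commanded when the call began; what a row does not reach only later rows make up. A row lasts 1/10 s, in which the tool goes at most 50 mm and 8.59 degrees, less where a joint would pass 70% of its speed; a pose out of reach is approached as far as the arm can. A call with a gripper value outside its range is refused whole. The fingers move at their own pace and stop on an object; "force" is the grip in N (left out, the last holds). Time passes only in rows, so rows that repeat a pose let the fingers close. It gives the time, the measured TCP pose, the force, the opening and the grip force at its end, in the units of the state.
- bot.get_obs(): the state, without advancing time (a new reading comes with each control period).
- bot.camera(name): name is "side" or "top" or "wrist"; returns a dict with "color" (384x512x3 uint8, red, green, blue), "range_z" (384x512 float32, m along the optical axis (not along the pixel's ray), 0 where there is no reading), "fov_y" (degrees; the focal length in pixels is half the picture's height over the tangent of half this angle, whatever the lens; pixels are square), "cx", "cy" (the principal point, pixels), "dist_coeffs" ([k1, k2, p1, p2, k3] as OpenCV has them; the pictures are not rectified), "world_to_cam" (4x4, takes a point from world to camera coordinates). Camera axes: x right, y up, looking along -z (the intrinsics and any distortion apply to the point x, -y, -z); pixel columns grow to the right and rows downward; lengths in m; the calibration is good to about 2 mm. A picture is of the moment at which its call begins.
- bot.job_done(): hands the job in; it is judged then, once.
Trained networks look in a picture, given as the dict that the camera call returned (one of the last four; its "shot" number tells which), for a name from the list of things; names that differ only in an ending like _2 or _b are one class to them, and where a whole thing is asked for, a point or a joint stands for the part that bears it (a point fixed in the world has none). Each returns a list of dicts, best first, with "conf" (0 to 1); they miss things now and then, are a little off and sometimes report something else, mostly with a low value. They report only what shows in the picture. A call takes as long as a camera call. They do not tell look-alikes from the thing itself.
- bot.search_frame(picture, target): "box" ([left, top, right, bottom] in pixels, round what is visible of it).
- bot.trace(picture, target): "pixels" (384x512 bool, what is visible of it) and "box" ([left, top, right, bottom] in pixels, round what is visible of it).
- bot.pinpoint(picture, target): "pixel" ([column, row] in pixels: a listed point, or the origin of a listed thing).
The state is a dict: "time": time; "q": joint angles; "qd": joint speeds; "joint_efforts": joint torques, N m; "ee_pos": TCP position; "tcp_rot": TCP orientation; "wrist_force": force on the tool from outside, world axes, zero at the start; "torque": the same for the moment, N m; "opening": finger opening in m; "grasp_force": force on a finger pad.
Only numpy, scipy, OpenCV 4.12 (cv2) and the standard library are available. Lean on these libraries where they do the work, as an engineer would, in place of code of your own. Each camera call takes 0.05 s, during which the arm holds its last target. There are 200 camera calls.

TASK

Clamp the cover of the membrane cell down with its four red wing nuts, in two rounds, going crosswise to the diagonally opposite nut each time: in the first round turn each nut about an eighth of a turn clockwise, in the second round turn each, in the same crosswise manner, until you feel it come up snug on the seat. All four must end snug with the cover flat and fully home, but none may be forced, which would crush the membrane inside; do not let the cover cock, and leave the other things on the bench where they are.

Things in the scene. Friction and masses are not known exactly. Their poses are not given: they have to be found in the camera images.
- cell: membrane cell: grey block 184 x 184 x 45 mm, fixed to the worktop, turned at most 0.4 rad; four studs in its top at x, y = +-67.5 mm. Origin: centre of its underside; x from near to far side, y left, z up. Near left (-x, +y) is diagonally opposite far right (+x, -y), near right opposite far left. Near, far, left, right are as the robot sees them
- cover: loose metal plate 170 x 170 x 12 mm with a round window, held over the studs by four springs of 1 N per mm. Origin: centre of its underside, 55 mm above the worktop at first. Seated it is at 47.5 to 50.5 mm; where exactly depends on the membrane inside and can only be felt; the seat is level, so all four nuts come up at nearly the same angle. There clamping force rises by 0.14 N per 0.001 rad of nut
- nut_near_left (a joint): turning angle (rad) of the near left wing nut, growing as it is tightened (clockwise from above). Starts loose at 0 to 0.3. 1 rad lowers nut and washer by 4 mm; washer meets cover before 0.4, cover meets seat somewhere in 1.4 to 2.3. Takes about 0.3 N m to turn when free; each newton of clamping adds 0.004 N m. Stays where it is left
- nut_far_right (a joint): turning angle (rad) of the far right wing nut, growing as it is tightened (clockwise from above). Starts loose at 0 to 0.3. 1 rad lowers nut and washer by 4 mm; washer meets cover before 0.4, cover meets seat somewhere in 1.4 to 2.3. Takes about 0.3 N m to turn when free; each newton of clamping adds 0.004 N m. Stays where it is left
- nut_far_left (a joint): turning angle (rad) of the far left wing nut, growing as it is tightened (clockwise from above). Starts loose at 0 to 0.3. 1 rad lowers nut and washer by 4 mm; washer meets cover before 0.4, cover meets seat somewhere in 1.4 to 2.3. Takes about 0.3 N m to turn when free; each newton of clamping adds 0.004 N m. Stays where it is left
- nut_near_right (a joint): turning angle (rad) of the near right wing nut, growing as it is tightened (clockwise from above). Starts loose at 0 to 0.3. 1 rad lowers nut and washer by 4 mm; washer meets cover before 0.4, cover meets seat somewhere in 1.4 to 2.3. Takes about 0.3 N m to turn when free; each newton of clamping adds 0.004 N m. Stays where it is left
- grip_near_left (a point): middle of the near left nut's wing: an upright red bar 46 mm long (this point's x), 13 mm thick (y), 30 mm high (z up; top and bottom 15 mm from here), white dot on top at the +x end. Below it a hub, 18 mm wide, 7 mm high, then the washer; this point is 27 mm above the washer's underside, at first 94 to 95 mm above the worktop; it turns and sinks with the nut
- grip_far_right (a point): middle of the far right nut's wing: an upright red bar 46 mm long (this point's x), 13 mm thick (y), 30 mm high (z up; top and bottom 15 mm from here), white dot on top at the +x end. Below it a hub, 18 mm wide, 7 mm high, then the washer; this point is 27 mm above the washer's underside, at first 94 to 95 mm above the worktop; it turns and sinks with the nut
- grip_far_left (a point): middle of the far left nut's wing: an upright red bar 46 mm long (this point's x), 13 mm thick (y), 30 mm high (z up; top and bottom 15 mm from here), white dot on top at the +x end. Below it a hub, 18 mm wide, 7 mm high, then the washer; this point is 27 mm above the washer's underside, at first 94 to 95 mm above the worktop; it turns and sinks with the nut
- grip_near_right (a point): middle of the near right nut's wing: an upright red bar 46 mm long (this point's x), 13 mm thick (y), 30 mm high (z up; top and bottom 15 mm from here), white dot on top at the +x end. Below it a hub, 18 mm wide, 7 mm high, then the washer; this point is 27 mm above the washer's underside, at first 94 to 95 mm above the worktop; it turns and sinks with the nut
- washer_near_left: spring washer of steel, 19 mm wide, 3 mm thick, 80 N per mm, under the near left nut; does not turn. Origin: centre of its underside. It pushes the cover down. Clamping force = its force on the cover: snug from 16 N (turning moment 0.06 N m more than free), best 30 to 50 N (0.12 to 0.20 N m more), crushing above 65 N (0.26 N m more)
- washer_far_right: spring washer of steel, 19 mm wide, 3 mm thick, 80 N per mm, under the far right nut; does not turn. Origin: centre of its underside. It pushes the cover down. Clamping force = its force on the cover: snug from 16 N (turning moment 0.06 N m more than free), best 30 to 50 N (0.12 to 0.20 N m more), crushing above 65 N (0.26 N m more)
- washer_far_left: spring washer of steel, 19 mm wide, 3 mm thick, 80 N per mm, under the far left nut; does not turn. Origin: centre of its underside. It pushes the cover down. Clamping force = its force on the cover: snug from 16 N (turning moment 0.06 N m more than free), best 30 to 50 N (0.12 to 0.20 N m more), crushing above 65 N (0.26 N m more)
- washer_near_right: spring washer of steel, 19 mm wide, 3 mm thick, 80 N per mm, under the near right nut; does not turn. Origin: centre of its underside. It pushes the cover down. Clamping force = its force on the cover: snug from 16 N (turning moment 0.06 N m more than free), best 30 to 50 N (0.12 to 0.20 N m more), crushing above 65 N (0.26 N m more)
- beaker: bystander: clear beaker, 53 mm diameter, 69 mm high; origin centre of its underside
- orange_bottle: bystander: small white bottle with an orange cap, 36 mm diameter, 76 mm high; origin centre of its underside
- red_bottle: bystander: white bottle with a red cap, 48 mm diameter, 111 mm high; origin centre of its underside
- timer: bystander: black bench timer, 50 x 76 x 24 mm; origin centre of its underside
There are look-alikes about, which are no part of the job. What is shaped like the cover but black is not meant.

How it is judged (in metres and radians):
On the way, in this order (a step that is already met when the one before it is completed fails the run):
1. first round, first pair: two nuts that stand diagonally opposite are turned part way in (0.5 to 1.35 rad), the other two not yet (below 0.45 rad) (((value of joint nut_near_left between 0.5 and 1.35 rad and value of joint nut_far_right between 0.5 and 1.35 rad and value of joint each of nut_far_left, nut_near_right below 0.45 rad) or (value of joint nut_far_left between 0.5 and 1.35 rad and value of joint nut_near_right between 0.5 and 1.35 rad and value of joint each of nut_near_left, nut_far_right below 0.45 rad))), for 0.1 s.
2. first round complete: all four nuts are part way in (0.5 to 1.35 rad) and the cover is level again (value of joint nut_near_left between 0.5 and 1.35 rad and value of joint nut_far_right between 0.5 and 1.35 rad and value of joint nut_far_left between 0.5 and 1.35 rad and value of joint nut_near_right between 0.5 and 1.35 rad and angle between cover's own z axis and vertical below 0.012 rad), for 0.1 s.
3. second round, first pair: two diagonally opposite nuts are run down past 1.4 rad and clamp with more than 12 N, the other two still part way in (((value of joint each of nut_near_left, nut_far_right above 1.4 rad and contact force between each of washer_near_left, washer_far_right and cover above 12 N and value of joint each of nut_far_left, nut_near_right below 1.35 rad) or (value of joint each of nut_far_left, nut_near_right above 1.4 rad and contact force between each of washer_far_left, washer_near_right and cover above 12 N and value of joint each of nut_near_left, nut_far_right below 1.35 rad))), for 0.1 s.
At the end, for the whole second after the job is handed in: All four washers press on the cover with 16 to 65 N each, the cover is level within 0.008 rad, its underside lies less than 51.5 mm above the cell's underside, and it is at rest (contact force between washer_near_left and cover between 16 and 65 N and contact force between washer_far_right and cover between 16 and 65 N and contact force between washer_far_left and cover between 16 and 65 N and contact force between washer_near_right and cover between 16 and 65 N and angle between cover's own z axis and vertical below 0.008 rad and z of cover in the frame of cell below 0.0515 m and linear speed of cover below 0.01 m/s); the robot touches nothing.
It fails at once if a nut is overtightened: its washer presses on the cover with more than 65 N (the membrane is crushed) (contact force between any of washer_near_left, washer_far_right, washer_far_left, washer_near_right and cover above 65 N).
It fails at once if the cover is cocked by more than 0.035 rad (2 degrees) (angle between cover's own z axis and vertical above 0.035 rad).
It fails at once if a bystander (beaker, orange-capped bottle, red-capped bottle, timer) is shifted by more than 30 mm (distance of any of beaker, orange_bottle, red_bottle, timer from where it was at the start of the episode above 0.03 m).
It also fails if it takes over 72 s, if anything falls off the work surface, if the arm or the gripper's body presses on something with over 40 N, if the wrist force passes 120 N, or if a joint passes its speed limit or range.

## Working session

There is one attempt and no reset: what is moved stays moved. The work goes in short steps, Python scripts to look and compute and a tool call to move; the robot and the scene stay as the last step left them, time stands still between calls to the robot, and variables do not carry over. Pictures are saved under pics/ and viewed, at most 10 in all, crops included, and the job is handed in when it is done.

Besides the shell and the picture viewer there is one more tool, called after ">>>" by a JSON object that holds its "op" and its "data". play_rows: Moves the arm, as the interface text tells. Its arguments: {"type":"object","properties":{"targets":{"type":"array","items":{"type":"object","properties":{"grip":{"type":"number"},"linear":{"type":"array","items":{"type":"number"}},"delta_rot":{"type":"array","items":{"type":"number"}}}}},"force":{"type":"number"}},"required":["targets"]}

```bash
mkdir -p pics; ls; cat > h.py <<'E'
import numpy as np, cv2
from workcell import bot
N=['near_left','far_right','far_left','near_right']
def K(p):
    f=p['color'].shape[0]/2/np.tan(np.radians(p['fov_y'])/2)
    return np.array([[f,0,p['cx']],[0,f,p['cy']],[0,0,1.]])
def world(p,px,z=None,rng=None):
    """pixel(s)-> world, on plane z or with range"""
    px=np.array(px,float).reshape(-1,1,2)
    u=cv2.undistortPoints(px,K(p),np.array(p['dist_coeffs'],float))[:,0]
    d=np.c_[u[:,0],-u[:,1],-np.ones(len(u))]
    T=np.linalg.inv(p['world_to_cam']); c=T[:3,3]; w=d@T[:3,:3].T
    if rng is not None: return c+w*np.array(rng).reshape(-1,1)
    return c+w*((z-c[2])/w[:,2])[:,None]
def save(p,n): cv2.imwrite(f'pics/{n}.png',p['color'][:,:,::-1])
E
python3 - <<'E'
from h import *
np.set_printoptions(precision=4,suppress=True)
o=bot.get_obs(); print(o)
ims=[]
for c in ['top','side']:
    p=bot.camera(c); ims.append(p['color'])
    print(c,p['fov_y'],p['dist_coeffs'],np.linalg.inv(p['world_to_cam'])[:3,3])
    for n in N:
        for r in bot.pinpoint(p,'grip_'+n)[:3]: print(n,r['pixel'],round(r['conf'],2),world(p,r['pixel'],.0945)[0])
    for n in ['cell','cover','beaker','orange_bottle','red_bottle','timer']:
        for r in bot.pinpoint(p,n)[:2]: print(n,np.array(r['pixel']),round(r['conf'],2),world(p,r['pixel'],.055 if n=='cover' else 0)[0])
    cv2.imwrite(f'pics/{c}0.png',cv2.resize(p['color'][:,:,::-1],(800,600)))
E
```

```text
pics
{'time': 0.0, 'q': array([-67.0925,   5.0118,  10.0354,  95.1004,  -0.0016,  89.9974]), 'qd': array([-0.0491,  0.0317, -0.0888, -0.0737,  0.019 ,  0.0081]), 'joint_efforts': array([  0.0015, -52.0387,  46.4803,   0.0163,   0.0001,   0.    ]), 'ee_pos': array([ 0.214 , -0.5064,  0.2306]), 'tcp_rot': array([-179.9231,    0.0016,   22.9101]), 'wrist_force': array([-1.0384, -1.2661,  0.1088]), 'torque': array([ 0.0133, -0.0183,  0.0093]), 'grasp_force': 0.0, 'opening': 0.0854017871668082}
top 55.5459053462525 [-0.0459  0.      0.      0.      0.    ] [ 0.3857 -0.022   1.0748]
near_left [195.5, 230.9] 0.42 [0.4809 0.1469 0.0945]
far_right [254.0, 193.8] 0.43 [ 0.5843 -0.0096  0.0945]
far_left [205.0, 182.1] 0.61 [0.6161 0.1262 0.0945]
near_right [245.9, 243.9] 0.6 [0.4475 0.0105 0.0945]
cover [225.5 215.1] 0.94 [0.5302 0.0707 0.055 ]
cover [315.5 211.2] 0.63 [ 0.5436 -0.1837  0.055 ]
beaker [380.  190.8] 0.9 [ 0.6161 -0.3898  0.    ]
orange_bottle [377.7 168.8] 0.64 [ 0.685  -0.3867  0.    ]
red_bottle [125.1 173.4] 0.64 [0.6637 0.387  0.    ]
timer [383.2 243. ] 0.85 [ 0.4589 -0.3907  0.    ]
side 48.474655894066615 [0.0196 0.     0.     0.     0.    ] [ 0.2569 -1.1667  0.7329]
near_left [219.5, 176.4] 0.65 [0.4833 0.1505 0.0945]
far_right [259.3, 191.6] 0.73 [0.5868 0.0078 0.0945]
far_right [335.0, 288.9] 0.65 [ 0.6272 -0.4897  0.0945]
far_left [257.5, 173.7] 0.69 [0.6165 0.1399 0.0945]
near_right [236.2, 193.6] 0.7 [0.5115 0.0124 0.0945]
near_right [217.4, 197.5] 0.53 [0.4486 0.0012 0.0945]
cell [242.1 209.3] 0.87 [0.5437 0.0696 0.    ]
cover [263.6 250.8] 0.88 [ 0.5269 -0.2562  0.055 ]
cover [240.8 196.1] 0.78 [0.5383 0.0641 0.055 ]
beaker [306.8 293.8] 0.73 [ 0.6045 -0.389   0.    ]
red_bottle [253.8 170.2] 0.84 [0.6638 0.3695 0.    ]
timer [253.6 302.3] 0.96 [ 0.4654 -0.3854  0.    ]
```

```bash
python3 - <<'E'
import cv2
a=cv2.imread('pics/top0.png'); b=cv2.imread('pics/side0.png')
a=cv2.imread('pics/top0.png')
# crop around cell from 800x600 pictures
c=cv2.resize(a[240:430,270:420],(474,600),interpolation=cv2.INTER_CUBIC)
cv2.imwrite('pics/crop0.png',c)
E
```

```text
(no output)
```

View pics/top0.png

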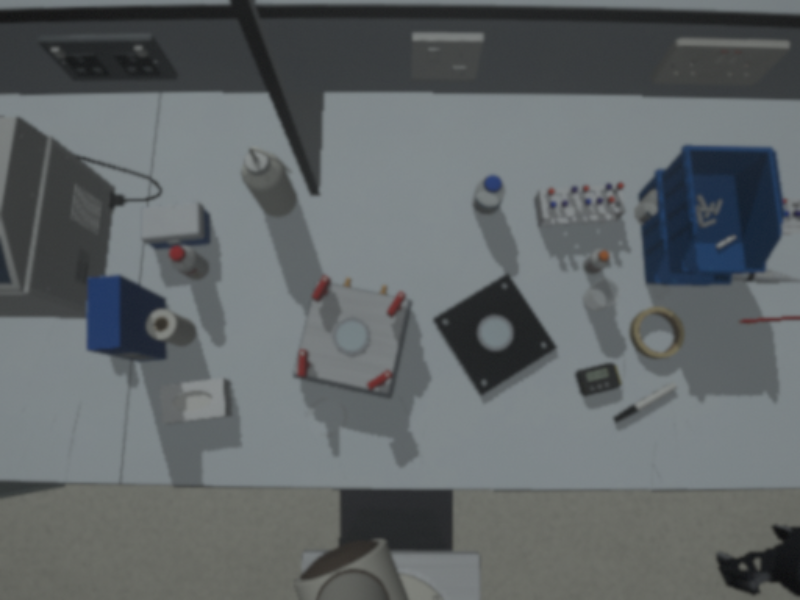

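View pics/side0.png

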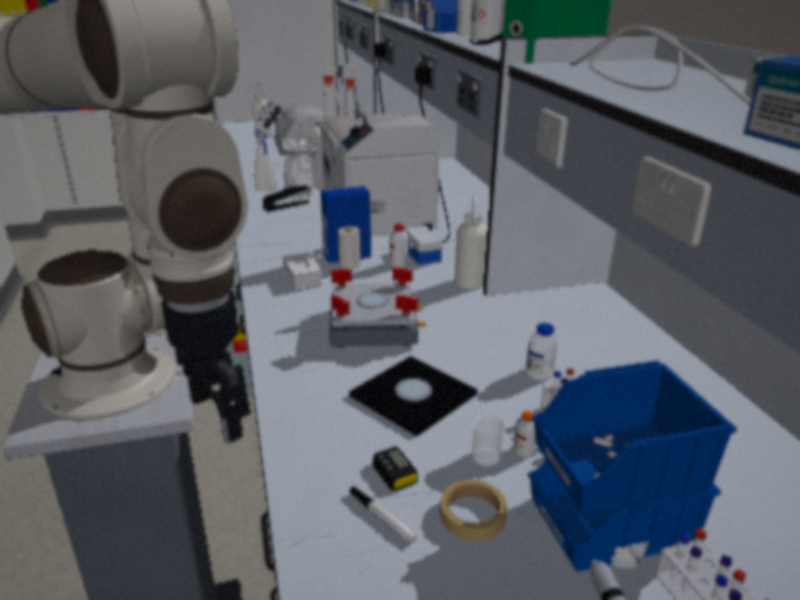

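View pics/crop0.png

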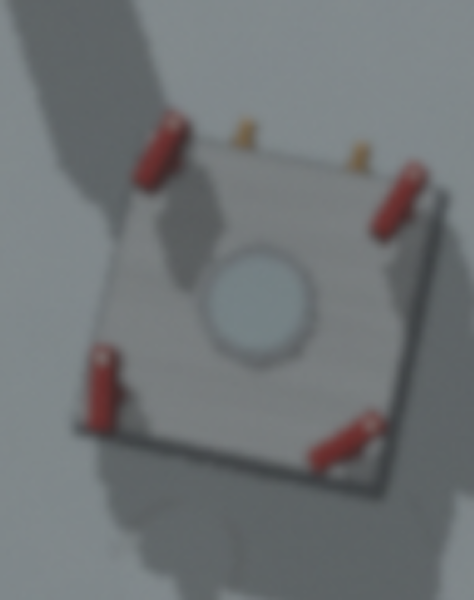

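The top view (800x600) shows the grey cell at about (352,337), with red wings at (303,363), (321,289), (396,304) and (380,380). The black plate at (495,333) is the look-alike. The side view confirms the cell is free-standing with clear space above it. I'll move over the cell for a closer wrist-camera look.

>>> {"op": "play_rows", "data": {"targets": [{"grip": 0,"linear": [1.8,4.5,1],"delta_rot": [0,0,0]},{"grip": 0,"linear": [3.6,9,2],"delta_rot": [0,0,0]},{"grip": 0,"linear": [5.4,13.5,3],"delta_rot": [0,0,-0.1]},{"grip": 0,"linear": [7.2,18,4],"delta_rot": [0,0,-0.2]},{"grip": 0,"linear": [9,22.5,5],"delta_rot": [0,0,-0.3]},{"grip": 0,"linear": [10.8,27,6],"delta_rot": [0,0,-0.4]},{"grip": 0,"linear": [12.6,31.5,7],"delta_rot": [0,0,-0.4]},{"grip": 0,"linear": [14.4,36,8],"delta_rot": [0,0,-0.4]},{"grip": 0,"linear": [16.2,40.5,9],"delta_rot": [0,0,-0.4]},{"grip": 0,"linear": [18,45,10],"delta_rot": [0,0,-0.4]}]}}

```text
time: 2.1
ee_pos: [0.3942, -0.0546, 0.332]
tcp_rot: [180.0, -0.1, -0.0]
wrist_force: [1.0, -0.5, 1.2]
opening: 0.0854
grasp_force: 0.0
```

>>> {"op": "play_rows", "data": {"targets": [{"grip": 0,"linear": [2,4.5,0],"delta_rot": [0,0,0]},{"grip": 0,"linear": [4,9,0],"delta_rot": [0,0,0]},{"grip": 0,"linear": [6,12.5,0],"delta_rot": [0,0,0]},{"grip": 0,"linear": [6,12.5,0],"delta_rot": [0,0,0]},{"grip": 0,"linear": [6,12.5,0],"delta_rot": [0,0,0]}]}}

```text
time: 2.6
ee_pos: [0.4559, 0.0303, 0.331]
tcp_rot: [-178.4, 0.1, 2.8]
wrist_force: [0.6, -0.6, 0.4]
opening: 0.0851
grasp_force: 0.0
```

```bash
python3 - <<'E'
from h import *
np.set_printoptions(precision=4,suppress=True)
o=bot.get_obs(); print(o['time'],o['q'],o['ee_pos'],o['tcp_rot'],o['wrist_force'],o['torque'])
p=bot.camera('wrist'); print(p['fov_y'],p['dist_coeffs'],np.linalg.inv(p['world_to_cam'])[:3])
for n in N:
    for r in bot.pinpoint(p,'grip_'+n)[:4]: print(n,r['pixel'],round(r['conf'],2),world(p,r['pixel'],.0945)[0])
for r in bot.pinpoint(p,'cover'): print('cover',r['pixel'],round(r['conf'],2),world(p,r['pixel'],.055)[0])
cv2.imwrite('pics/wrist0.png',cv2.resize(p['color'][:,:,::-1],(800,600)))
import pickle; pickle.dump({k:p[k] for k in ['color','range_z','fov_y','cx','cy','dist_coeffs','world_to_cam']},open('w0.pkl','wb'))
E
```

```text
2.6 [  2.7759  -4.0817  12.3171 106.5003   1.636  179.9445] [0.4559 0.0303 0.331 ] [-178.3639    0.0999    2.8314] [ 0.5903 -0.6067  0.4232] [-0.076  -0.0045  0.0476]
59.280980782986596 [-0.0941  0.      0.      0.      0.    ] [[ 0.0505  0.9554  0.2911  0.5295]
 [-0.9983  0.0566 -0.0126  0.0306]
 [-0.0285 -0.2899  0.9566  0.4737]]
near_left [149.1, 128.9] 0.74 [0.4767 0.1598 0.0945]
near_left [263.9, 155.9] 0.55 [0.4524 0.0275 0.0945]
far_right [303.0, 33.4] 0.78 [ 0.5858 -0.006   0.0945]
far_left [176.1, 3.9] 0.79 [0.6098 0.1284 0.0945]
near_right [261.3, 156.5] 0.64 [0.4515 0.0305 0.0945]
cover [428.2, 86.2] 0.68 [ 0.5426 -0.1668  0.055 ]
cover [225.0, 82.7] 0.67 [0.5312 0.0789 0.055 ]
```

View pics/wrist0.png

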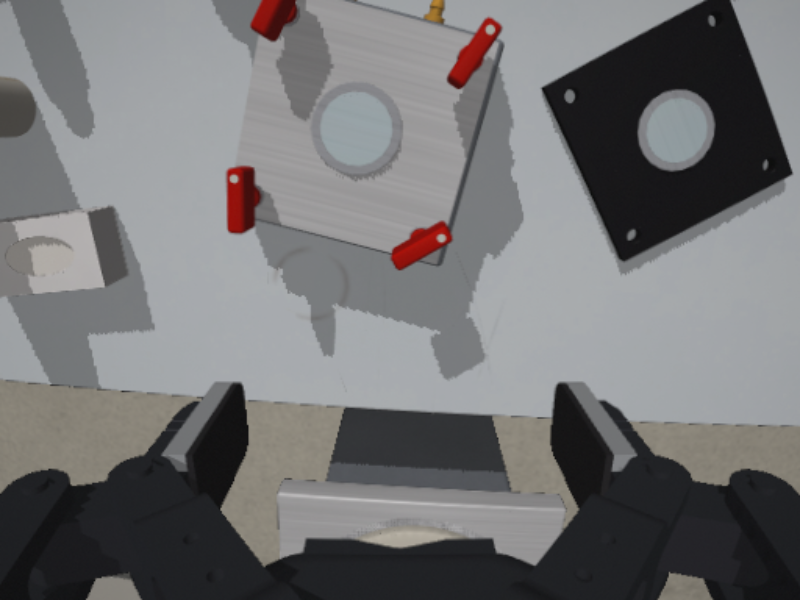

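The wrist view shows the cell with its wings at about (240,200), (420,245), (475,52) and a cut-off one at (272,12). Joint 6 hit its limit at this yaw, so I'll work in the yaw range from about 10° to 190°. I'll reposition for a clean view of all four nuts.

>>> {"op": "play_rows", "data": {"targets": [{"grip": 0,"linear": [1,-1,0.5],"delta_rot": [0,0,0.14]},{"grip": 0,"linear": [2,-2,1],"delta_rot": [0,0,0.28]},{"grip": 0,"linear": [4,-4,1.5],"delta_rot": [0,0,0.42]},{"grip": 0,"linear": [6,-6,2],"delta_rot": [0,0,0.56]},{"grip": 0,"linear": [7.5,-8,2.5],"delta_rot": [0,0,0.7]},{"grip": 0,"linear": [7.5,-8,3],"delta_rot": [0,0,0.84]},{"grip": 0,"linear": [7.5,-8,3.5],"delta_rot": [0,0,0.98]},{"grip": 0,"linear": [7.5,-8,3.5],"delta_rot": [0,0,1.12]},{"grip": 0,"linear": [7.5,-8,3.5],"delta_rot": [0,0,1.26]},{"grip": 0,"linear": [7.5,-8,3.5],"delta_rot": [0,0,1.4]}]}}

```text
time: 3.9
ee_pos: [0.5306, -0.0504, 0.3665]
tcp_rot: [-178.4, 0.0, 83.3]
wrist_force: [0.2, -0.7, -0.7]
opening: 0.0854
grasp_force: 0.0
```

>>> {"op": "play_rows", "data": {"targets": [{"grip": 0,"linear": [0,0,0],"delta_rot": [0,0,0.14]},{"grip": 0,"linear": [0,0,0],"delta_rot": [0,0,0.14]},{"grip": 0,"linear": [0,0,0],"delta_rot": [0,0,0.14]},{"grip": 0,"linear": [0,0,0],"delta_rot": [0,0,0.14]}]}}

```text
time: 4.3
ee_pos: [0.5308, -0.0501, 0.3664]
tcp_rot: [-178.4, 0.0, 90.8]
wrist_force: [0.2, -0.4, 0.8]
opening: 0.0855
grasp_force: 0.0
```

```bash
cat >> h.py <<'E'
def reds(p,z=.1095):
    """wing tops: red blobs with white dot -> list (centre, yaw of longest axis deg)"""
    c=p['color'].astype(int); m=((c[...,0]>90)&(c[...,0]>2.2*c[...,1])&(c[...,0]>2.2*c[...,2])).astype(np.uint8)
    n,l,s,ce=cv2.connectedComponentsWithStats(m)
    out=[]
    for i in range(1,n):
        if s[i,4]<60: continue
        v,u=np.nonzero(l==i); w=world(p,np.c_[u,v],z)[:,:2]
        rc=cv2.minAreaRect((w*1000).astype(np.float32))
        out.append((w.mean(0),s[i,4],ce[i],rc))
    return out
E
python3 - <<'E'
from h import *
np.set_printoptions(precision=4,suppress=True)
o=bot.get_obs(); print(o['time'],o['q'],o['ee_pos'],o['tcp_rot'],o['wrist_force'],o['torque'])
p=bot.camera('wrist'); print(np.linalg.inv(p['world_to_cam'])[:3])
for n in N:
    for r in bot.pinpoint(p,'grip_'+n)[:4]: print(n,r['pixel'],round(r['conf'],2),world(p,r['pixel'],.0945)[0])
for r in bot.pinpoint(p,'cover'): print('cover',r['pixel'],round(r['conf'],2),world(p,r['pixel'],.055)[0])
for r in bot.pinpoint(p,'cell'): print('cell',r['pixel'],round(r['conf'],2),world(p,r['pixel'],.0)[0])
for r in reds(p): print(r)
cv2.imwrite('pics/wrist1.png',cv2.resize(p['color'][:,:,::-1],(800,600)))
import pickle; pickle.dump({k:p[k] for k in ['color','range_z','fov_y','cx','cy','dist_coeffs','world_to_cam']},open('w1.pkl','wb'))
E
```

```text
4.3 [ -5.2725  10.2953  31.608  112.9346  -0.2157  83.8868] [ 0.5308 -0.0501  0.3664] [-178.3643    0.0417   90.8444] [ 0.1977 -0.3763  0.8287] [ 0.042  -0.0606  0.0444]
[[ 0.9995 -0.0234  0.0227  0.5335]
 [ 0.0158  0.957   0.2896  0.0243]
 [-0.0285 -0.2891  0.9569  0.5092]]
far_right [309.7, 114.2] 0.65 [ 0.5881 -0.0071  0.0945]
near_right [191.4, 90.3] 0.67 [0.4452 0.0188 0.0945]
cell [305.8, 323.7] 0.46 [ 0.6179 -0.3871  0.    ]
(array([0.4546, 0.0231]), np.int32(509), array([196.613 ,  86.6601]), ((455.7130432128906, 23.189075469970703), (18.493915557861328, 45.133094787597656), 33.61073303222656))
(array([ 0.5827, -0.0038]), np.int32(376), array([306.8537, 112.2394]), ((584.3765258789062, -4.627124786376953), (14.786334991455078, 44.7210807800293), 63.91107940673828))
```

View pics/wrist1.png

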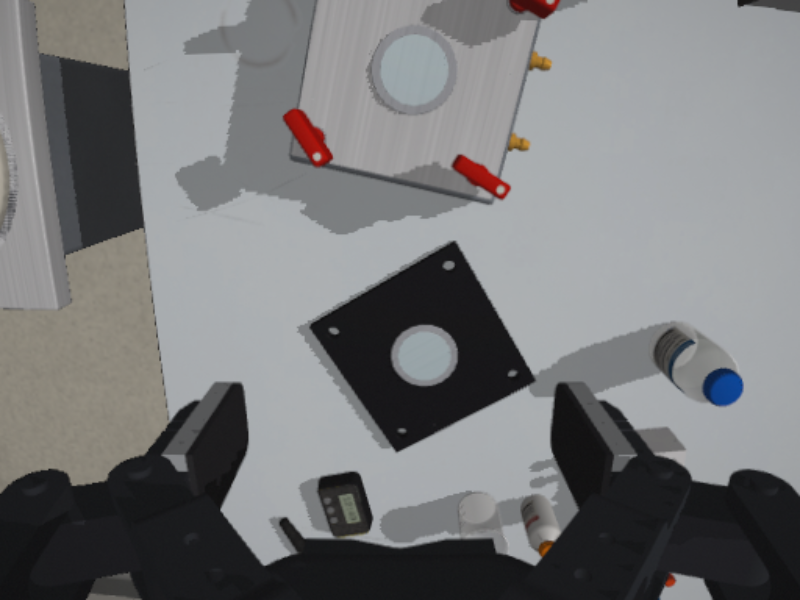

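The fourth view cut the nuts off, because the commanded pose had been clamped at the joint limit. I'll shift 9 cm in +y, undo the 1.6° roll, and look again.

>>> {"op": "play_rows", "data": {"targets": [{"grip": 0,"linear": [0,4.5,0],"delta_rot": [0,-0.0286,0]},{"grip": 0,"linear": [0,9,0],"delta_rot": [0,-0.0286,0]},{"grip": 0,"linear": [0,9,0],"delta_rot": [0,-0.0286,0]},{"grip": 0,"linear": [0,9,0],"delta_rot": [0,-0.0286,0]}]}}

```text
time: 5.05
ee_pos: [0.5308, 0.0409, 0.3663]
tcp_rot: [-180.0, 0.1, 91.2]
wrist_force: [0.1, -0.8, 0.8]
opening: 0.0856
grasp_force: 0.0
```

```bash
python3 - <<'E'
from h import *
np.set_printoptions(precision=4,suppress=True)
o=bot.get_obs(); print(o['time'],o['q'],o['ee_pos'],o['tcp_rot'],o['wrist_force'],o['torque'])
p=bot.camera('wrist')
import pickle; pickle.dump({k:p[k] for k in ['color','range_z','fov_y','cx','cy','dist_coeffs','world_to_cam']},open('w2.pkl','wb'))
for n in N:
    for r in bot.pinpoint(p,'grip_'+n)[:2]: print(n,r['pixel'],round(r['conf'],2),world(p,r['pixel'],.0945)[0])
for r in bot.pinpoint(p,'cover'): print('cover',r['pixel'],round(r['conf'],2),world(p,r['pixel'],.055)[0])
c=p['color'].astype(int)
for w,a,ce,rc in reds(p):
    # depth-filtered: red pixels with world z>0.104 = top face
    m=((c[...,0]>90)&(c[...,0]>2.2*c[...,1])&(c[...,0]>2.2*c[...,2]))
    v,u=np.nonzero(m); k=np.hypot(u-ce[0],v-ce[1])<40; v=v[k];u=u[k]
    P=world(p,np.c_[u,v],rng=p['range_z'][v,u]); 
    # white dot: bright unsaturated px near the blob with z high
    vv,uu=np.mgrid[0:384,0:512]; g=(np.hypot(uu-ce[0],vv-ce[1])<22)&(c.min(2)>120)
    zz=p['range_z'][g]; D=world(p,np.c_[uu[g],vv[g]],rng=zz); D=D[D[:,2]>.1]
    t=P[P[:,2]>np.percentile(P[:,2],90)-.004]
    rt=cv2.minAreaRect((t[:,:2]*1000).astype(np.float32))
    print(ce,'ztop',np.percentile(P[:,2],[50,90,98]),len(t),'rect',np.array(rt[0]),np.array(rt[1]),round(rt[2],1),'dot',D.mean(0) if len(D) else None,len(D))
cv2.imwrite('pics/wrist2.png',cv2.resize(p['color'][:,:,::-1],(800,600)))
E
```

```text
5.05 [  4.4517   8.3877  29.4285 111.0585  -0.0803  93.2957] [0.5308 0.0409 0.3663] [-179.9869    0.0812   91.156 ] [ 0.058  -0.7519  0.848 ] [-0.0552 -0.079   0.0374]
far_left [322.7, 77.1] 0.62 [0.6087 0.128  0.0945]
near_right [190.0, 164.5] 0.63 [0.4488 0.0184 0.0945]
cover [263.9, 274.7] 0.66 [ 0.5484 -0.1618  0.055 ]
cover [256.6, 118.6] 0.56 [0.5318 0.0735 0.055 ]
[211.2058  50.4165] ztop [0.11   0.1111 0.1118] 399 rect [497.2053 145.2706] [26.5756 83.3549] 64.5 dot [0.4993 0.1488 0.1607] 24
[326.2486  76.9581] ztop [0.1099 0.1111 0.1117] 356 rect [580.9723 127.4963] [ 27.0644 103.0191] 88.5 dot [0.6144 0.1209 0.1484] 21
[192.6264 161.4693] ztop [0.1083 0.1099 0.1107] 347 rect [478.3469  67.8547] [132.3919  42.5099] 60.9 dot [0.4688 0.0202 0.1543] 18
[296.988  184.9472] ztop [0.1096 0.111  0.1119] 320 rect [555.6974  42.871 ] [ 29.0534 151.6426] 31.0 dot [0.5904 0.0041 0.1643] 22
```

View pics/wrist2.png

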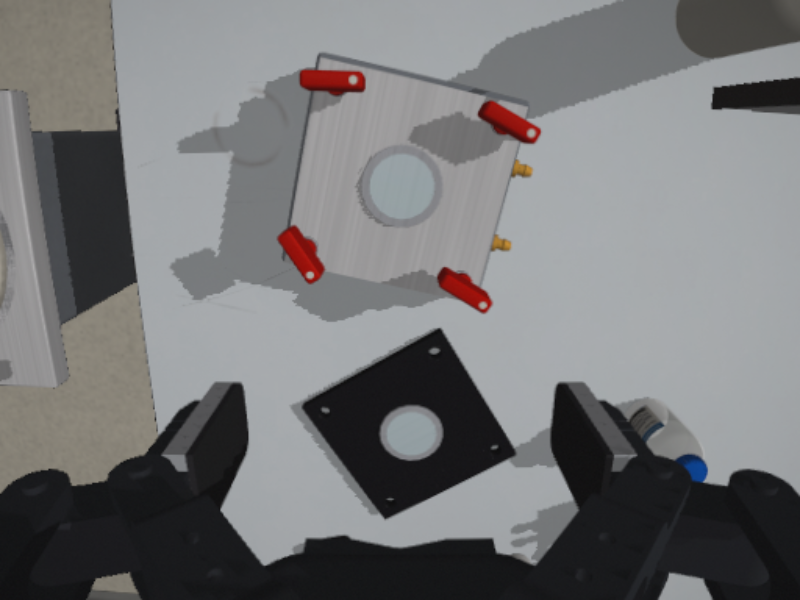

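All four wings now show with their dots at the right-hand (far) ends, at about (333,80), (510,122), (300,255) and (465,290). I'll fit the wing tops on the z = 0.1095 plane to a 135 mm square.

```bash
cat > fit.py <<'E'
from h import *
import pickle,sys
from scipy.optimize import least_squares
np.set_printoptions(precision=4,suppress=True)
def wings(p,z=.1095):
    c=p['color'].astype(int); R=p['range_z']
    red=((c[...,0]>90)&(c[...,0]>2.2*c[...,1])&(c[...,0]>2.2*c[...,2])).astype(np.uint8)
    n,l,s,ce=cv2.connectedComponentsWithStats(red); out=[]
    for i in range(1,n):
        if s[i,4]<100: continue
        x,y,w,h=s[i,:4]
        blob=cv2.morphologyEx(np.pad((l==i).astype(np.uint8),5),cv2.MORPH_CLOSE,np.ones((7,7)))[5:-5,5:-5]
        v,u=np.nonzero(blob); P=world(p,np.c_[u,v],rng=R[v,u])
        k=abs(P[:,2]-z)<.004; W=world(p,np.c_[u,v][k],z)[:,:2]
        rc=cv2.minAreaRect((W*1000).astype(np.float32))
        m=W.mean(0); vec=np.linalg.svd(W-m,full_matrices=False)[2][0]
        dot=(blob>0)&(c.min(2)>110)
        d=None
        vv,uu=np.nonzero(dot)
        if len(vv): d=world(p,np.c_[uu,vv],z)[:,:2].mean(0)
        if d is not None and (d-m)@vec<0: vec=-vec
        out.append((m,np.degrees(np.arctan2(vec[1],vec[0])),np.array(rc[0])/1000,rc[1],d))
    return out
def square(pts):
    S=np.array([[-1,1],[1,-1],[1,1],[-1,-1]])*.0675
    def model(q): 
        a=q[2]; M=np.array([[np.cos(a),-np.sin(a)],[np.sin(a),np.cos(a)]]); return S@M.T+q[:2]
    q=least_squares(lambda q:(model(q)-pts).ravel(),[.53,.07,-.2]).x
    return q,model(q)
if __name__=='__main__':
    p=pickle.load(open('w2.pkl','rb'))
    w=wings(p)
    g=np.array([[.48,.147],[.585,-.007],[.612,.127],[.447,.015]]); pts=[]
    for n,x in zip(N,g):
        b=min(w,key=lambda r:np.hypot(*(r[2]-x))); pts.append(b[2]); print(n,b)
    q,m=square(np.array(pts)); print(q[:2],np.degrees(q[2])); print(m); print((pts-m)*1000)
E
python3 fit.py
```

```text
near_left (array([0.4796, 0.1537]), np.float64(-1.601563348644381), array([0.4799, 0.1537]), (11.601127624511719, 45.03192138671875), array([0.4948, 0.1537]))
far_right (array([ 0.5842, -0.004 ]), np.float64(-30.874499530584156), array([ 0.5846, -0.0042]), (13.125064849853516, 44.31458282470703), array([ 0.5986, -0.014 ]))
far_left (array([0.6112, 0.1272]), np.float64(-26.97649693361505), array([0.6113, 0.1271]), (11.296268463134766, 44.03984451293945), array([0.6261, 0.1197]))
near_right (array([0.4531, 0.0228]), np.float64(-56.854876292545185), array([0.4534, 0.0226]), (13.242820739746094, 45.08492660522461), array([0.4611, 0.0082]))
[0.5323 0.0748] -11.489259977050644
[[ 0.4796  0.1544]
 [ 0.585  -0.0048]
 [ 0.6119  0.1275]
 [ 0.4527  0.0221]]
[[ 0.3044 -0.6427]
 [-0.423   0.6011]
 [-0.5426 -0.4259]
 [ 0.6612  0.4674]]
```

The square fits within 0.7 mm. The nut positions are NL (.4796,.1544), FR (.585,-.0048), FL (.6119,.1275) and NR (.4527,.0221). I'll start with near right at yaw 123.

>>> {"op": "play_rows", "data": {"targets": [{"grip": 0,"linear": [-1.5,-0.4,-4.7],"delta_rot": [0,0,0.1]},{"grip": 0,"linear": [-3,-0.8,-9.4],"delta_rot": [0,0,0.2]},{"grip": 0,"linear": [-4.6,-1.2,-14],"delta_rot": [0,0,0.3]},{"grip": 30,"linear": [-6.2,-1.6,-18.5],"delta_rot": [0,0,0.42]},{"grip": 60,"linear": [-7.8,-1.9,-22],"delta_rot": [0,0,0.557]},{"grip": 60,"linear": [-7.8,-1.9,-23],"delta_rot": [0,0,0.557]},{"grip": 60,"linear": [-7.8,-1.9,-23],"delta_rot": [0,0,0.557]}], "force": 60}}

```text
time: 6.05
ee_pos: [0.4528, 0.0207, 0.136]
tcp_rot: [-180.0, 0.0, 122.7]
wrist_force: [1.0, 0.5, 1.0]
opening: 0.0653
grasp_force: 0.0
```

```bash
python3 - <<'E'
from h import *
np.set_printoptions(precision=4,suppress=True)
o=bot.get_obs(); print(o['time'],o['q'],o['ee_pos'],o['tcp_rot'],o['wrist_force'],o['torque'],o['opening'])
p=bot.camera('wrist')
cv2.imwrite('pics/wrist3.png',cv2.resize(p['color'][:,:,::-1],(600,450)))
E
```

```text
6.05 [  2.6623  -9.1227 -14.1508  84.9869  -0.0637  59.96  ] [0.4528 0.0207 0.136 ] [-179.9552    0.0476  122.7023] [1.0492 0.4551 1.0376] [-0.0032 -0.041  -0.0344] 0.06528155755781664
```

View pics/wrist3.png

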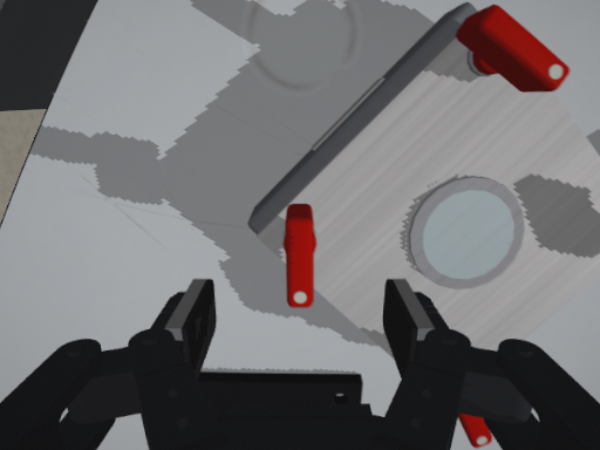

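The near-right wing at (300,255) stands upright in the picture, centred between the pads. I'll go down and grip it.

>>> {"op": "play_rows", "data": {"targets": [{"grip": 60,"linear": [0,0.12,-2.6],"delta_rot": [0,0,0]},{"grip": 60,"linear": [0,0.12,-5.2],"delta_rot": [0,0,0]},{"grip": 160,"linear": [0,0.12,-5.2],"delta_rot": [0,0,0]},{"grip": 255,"linear": [0,0.12,-5.2],"delta_rot": [0,0,0]},{"grip": 255,"linear": [0,0.12,-5.2],"delta_rot": [0,0,0]},{"grip": 255,"linear": [0,0.12,-5.2],"delta_rot": [0,0,0]},{"grip": 255,"linear": [0,0.12,-5.2],"delta_rot": [0,0,0]},{"grip": 255,"linear": [0,0.12,-5.2],"delta_rot": [0,0,0]}], "force": 60}}

```text
time: 6.9
ee_pos: [0.4527, 0.0214, 0.0867]
tcp_rot: [-180.0, 0.2, 122.9]
wrist_force: [-9.5, -6.7, 12.1]
opening: 0.012
grasp_force: 59.3
```

```bash
cat > s.py <<'E'
from h import *
np.set_printoptions(precision=4,suppress=True)
o=bot.get_obs(); print(o['time'],o['q'],o['ee_pos'],o['tcp_rot'],o['wrist_force'],o['torque'],o['opening'],o['grasp_force'])
E
python3 s.py
```

```text
6.9 [  2.8248  -8.7442 -19.2629  79.4232  -0.1872  59.9179] [0.4527 0.0214 0.0867] [-179.9564    0.1912  122.9069] [-9.5354 -6.6611 12.1107] [-1.2868  1.9773  0.1167] 0.012013127271077569 59.263288378715515
```

>>> {"op": "play_rows", "data": {"targets": [{"grip": 255,"linear": [-0.08,-0.05,0.05],"delta_rot": [0,0,-0.1]},{"grip": 255,"linear": [-0.08,-0.05,0],"delta_rot": [0,0,-0.2]},{"grip": 255,"linear": [-0.08,-0.05,0],"delta_rot": [0,0,-0.3]},{"grip": 255,"linear": [-0.08,-0.05,-0.05],"delta_rot": [0,0,-0.4]}]}}

```text
time: 7.3
ee_pos: [0.4527, 0.0213, 0.0853]
tcp_rot: [179.9, 0.2, 99.8]
wrist_force: [-1.9, -4.1, 2.5]
opening: 0.0116
grasp_force: 59.2
```

```bash
python3 s.py
```

```text
7.3 [  2.79    -8.7644 -19.4364  79.2406  -0.152   83.0095] [0.4527 0.0213 0.0853] [179.9317   0.1615  99.7803] [-1.8891 -4.1329  2.5395] [-0.8426  0.3027  0.2615] 0.011646248278612839 59.19612944126129
```

>>> {"op": "play_rows", "data": {"targets": [{"grip": 255,"linear": [0,0,-0.05],"delta_rot": [0,0,-0.1]},{"grip": 255,"linear": [0,0,-0.1],"delta_rot": [0,0,-0.2]},{"grip": 255,"linear": [0,0,-0.1],"delta_rot": [0,0,-0.3]},{"grip": 255,"linear": [0,0,-0.15],"delta_rot": [0,0,-0.4]}]}}

```text
time: 7.7
ee_pos: [0.4527, 0.0212, 0.0837]
tcp_rot: [179.9, 0.1, 76.9]
wrist_force: [-1.8, -2.8, 0.8]
opening: 0.0115
grasp_force: 59.1
```

```bash
python3 s.py
```

```text
7.7 [  2.7813  -8.7048 -19.5589  79.0837  -0.1593 105.921 ] [0.4527 0.0212 0.0837] [179.8964   0.1361  76.8601] [-1.7792 -2.816   0.7899] [-0.9496  0.1974  0.3263] 0.011489348909424173 59.050201177597046
```

The free torque is about 0.3 N m and near right has turned 0.80 rad. Next is far left, the diagonal, at yaw 153.

>>> {"op": "play_rows", "data": {"targets": [{"grip": 80,"linear": [0,0,0],"delta_rot": [0,0,0]},{"grip": 80,"linear": [0,0,0],"delta_rot": [0,0,0]},{"grip": 80,"linear": [0,0,3],"delta_rot": [0,0,0]},{"grip": 80,"linear": [1,0.7,5.2],"delta_rot": [0,0,0.14]},{"grip": 80,"linear": [5,3.3,5.2],"delta_rot": [0,0,0.28]},{"grip": 80,"linear": [9,5.9,5.2],"delta_rot": [0,0,0.42]},{"grip": 80,"linear": [13,8.5,5.2],"delta_rot": [0,0,0.56]},{"grip": 80,"linear": [16,10.56,5.2],"delta_rot": [0,0,0.7]},{"grip": 80,"linear": [16,10.56,5.2],"delta_rot": [0,0,0.84]},{"grip": 80,"linear": [16,10.56,5.2],"delta_rot": [0,0,0.98]}], "force": 60}}

```text
time: 8.7
ee_pos: [0.6128, 0.1284, 0.1334]
tcp_rot: [-179.9, 0.0, 133.8]
wrist_force: [-0.1, 0.8, 0.6]
opening: 0.0584
grasp_force: 0.0
```

>>> {"op": "play_rows", "data": {"targets": [{"grip": 80,"linear": [0,0,0],"delta_rot": [0,0,0.14]},{"grip": 80,"linear": [0,0,0],"delta_rot": [0,0,0.28]},{"grip": 80,"linear": [0,0,0],"delta_rot": [0,0,0.348]},{"grip": 80,"linear": [0,0,0],"delta_rot": [0,0,0.348]}]}}

```text
time: 9.1
ee_pos: [0.6123, 0.1276, 0.1346]
tcp_rot: [180.0, 0.1, 153.4]
wrist_force: [0.4, -0.3, -0.4]
opening: 0.059
grasp_force: 0.0
```

```bash
python3 s.py
```

```text
9.1 [11.7902 14.4573 10.1555 85.6283 -0.0351 38.4035] [0.6123 0.1276 0.1346] [179.9841   0.0765 153.3867] [ 0.387  -0.2722 -0.3832] [-0.0394  0.0235  0.0094] 0.05895340832679666 0.0
```

>>> {"op": "play_rows", "data": {"targets": [{"grip": 80,"linear": [0,-0.04,-2.5],"delta_rot": [0,0,0]},{"grip": 80,"linear": [0,-0.04,-4.9],"delta_rot": [0,0,0]},{"grip": 255,"linear": [0,-0.04,-4.9],"delta_rot": [0,0,0]},{"grip": 255,"linear": [0,-0.04,-4.9],"delta_rot": [0,0,0]},{"grip": 255,"linear": [0,-0.04,-4.9],"delta_rot": [0,0,0]},{"grip": 255,"linear": [0,-0.04,-4.9],"delta_rot": [0,0,0]},{"grip": 255,"linear": [0,-0.04,-4.9],"delta_rot": [0,0,0]}], "force": 60}}

```text
time: 9.8
ee_pos: [0.6124, 0.1263, 0.0872]
tcp_rot: [-180.0, 0.2, 153.2]
wrist_force: [-3.4, -4.9, 3.0]
opening: 0.0117
grasp_force: 59.1
```

```bash
python3 s.py
```

```text
9.8 [11.7125 14.7181  5.2462 80.4112 -0.1266 38.548 ] [0.6124 0.1263 0.0872] [-179.9739    0.1703  153.1644] [-3.4006 -4.8921  3.0236] [-0.8819  0.652  -0.0073] 0.011726592538822187 59.11834537982941
```

>>> {"op": "play_rows", "data": {"targets": [{"grip": 255,"linear": [-0.03,-0.07,0],"delta_rot": [0,0,-0.1]},{"grip": 255,"linear": [-0.03,-0.07,-0.05],"delta_rot": [0,0,-0.2]},{"grip": 255,"linear": [-0.03,-0.07,-0.1],"delta_rot": [0,0,-0.3]},{"grip": 255,"linear": [-0.03,-0.07,-0.15],"delta_rot": [0,0,-0.4]}]}}

```text
time: 10.2
ee_pos: [0.6123, 0.126, 0.0857]
tcp_rot: [179.9, 0.2, 130.1]
wrist_force: [-2.7, -2.4, 3.4]
opening: 0.012
grasp_force: 59.2
```

```bash
python3 s.py
```

```text
10.2 [11.68   14.7083  5.0624 80.2294 -0.1082 61.6293] [0.6123 0.126  0.0857] [179.9417   0.1545 130.0505] [-2.6945 -2.4428  3.4124] [-0.6298  0.4751  0.279 ] 0.012012246599548266 59.192272424697876
```

>>> {"op": "play_rows", "data": {"targets": [{"grip": 255,"linear": [0,0,-0.05],"delta_rot": [0,0,-0.1]},{"grip": 255,"linear": [0,0,-0.1],"delta_rot": [0,0,-0.2]},{"grip": 255,"linear": [0,0,-0.1],"delta_rot": [0,0,-0.3]},{"grip": 255,"linear": [0,0,-0.15],"delta_rot": [0,0,-0.4]}]}}

```text
time: 10.6
ee_pos: [0.6121, 0.1259, 0.0841]
tcp_rot: [179.9, 0.1, 107.1]
wrist_force: [-2.3, -3.9, 3.3]
opening: 0.0116
grasp_force: 59.1
```

```bash
python3 s.py
```

```text
10.6 [11.6785 14.7577  4.9473 80.1152 -0.1299 84.5491] [0.6121 0.1259 0.0841] [179.9383   0.1363 107.1292] [-2.2899 -3.9464  3.283 ] [-0.7321  0.5827  0.2908] 0.011588066195200416 59.11564350128174
```

>>> {"op": "play_rows", "data": {"targets": [{"grip": 80,"linear": [0,0,0],"delta_rot": [0,0,0]},{"grip": 80,"linear": [0,0,0],"delta_rot": [0,0,0]},{"grip": 80,"linear": [0,0,3],"delta_rot": [0,0,0]},{"grip": 80,"linear": [-0.2,-1,5.2],"delta_rot": [0,0,0.14]},{"grip": 80,"linear": [-1,-5,5.2],"delta_rot": [0,0,0.28]},{"grip": 80,"linear": [-1.9,-9,5.2],"delta_rot": [0,0,0.42]},{"grip": 80,"linear": [-2.7,-13.2,5.2],"delta_rot": [0,0,0.56]},{"grip": 80,"linear": [-2.7,-13.2,5.2],"delta_rot": [0,0,0.7]},{"grip": 80,"linear": [-2.7,-13.2,5.2],"delta_rot": [0,0,0.73]},{"grip": 80,"linear": [-2.7,-13.2,5.2],"delta_rot": [0,0,0.73]}], "force": 60}}

```text
time: 11.6
ee_pos: [0.5851, -0.006, 0.1349]
tcp_rot: [180.0, 0.1, 149.3]
wrist_force: [0.6, 0.1, 0.2]
opening: 0.0584
grasp_force: 0.0
```

>>> {"op": "play_rows", "data": {"targets": [{"grip": 80,"linear": [0,0,-2.5],"delta_rot": [0,0,0]},{"grip": 80,"linear": [0,0,-4.9],"delta_rot": [0,0,0]},{"grip": 255,"linear": [0,0,-4.9],"delta_rot": [0,0,0]},{"grip": 255,"linear": [0,0,-4.9],"delta_rot": [0,0,0]},{"grip": 255,"linear": [0,0,-4.9],"delta_rot": [0,0,0]},{"grip": 255,"linear": [0,0,-4.9],"delta_rot": [0,0,0]},{"grip": 255,"linear": [0,0,-4.9],"delta_rot": [0,0,0]}]}}

```text
time: 12.3
ee_pos: [0.5853, -0.006, 0.0871]
tcp_rot: [180.0, 0.2, 149.2]
wrist_force: [-4.1, -2.5, 6.5]
opening: 0.0118
grasp_force: 59.5
```

```bash
python3 s.py
```

```text
12.3 [-0.5495  9.2177 -1.1952 79.4229 -0.0868 30.2646] [ 0.5853 -0.006   0.0871] [179.9922   0.1856 149.1858] [-4.1421 -2.5009  6.4981] [-0.5449  0.7113 -0.03  ] 0.011829530565188586 59.47511315345764
```

>>> {"op": "play_rows", "data": {"targets": [{"grip": 255,"linear": [0,0,0],"delta_rot": [0,0,-0.1]},{"grip": 255,"linear": [0,0,-0.05],"delta_rot": [0,0,-0.2]},{"grip": 255,"linear": [0,0,-0.1],"delta_rot": [0,0,-0.3]},{"grip": 255,"linear": [0,0,-0.15],"delta_rot": [0,0,-0.4]},{"grip": 255,"linear": [0,0,-0.2],"delta_rot": [0,0,-0.5]},{"grip": 255,"linear": [0,0,-0.25],"delta_rot": [0,0,-0.6]},{"grip": 255,"linear": [0,0,-0.3],"delta_rot": [0,0,-0.7]},{"grip": 255,"linear": [0,0,-0.3],"delta_rot": [0,0,-0.8]}]}}

```text
time: 13.1
ee_pos: [0.585, -0.0063, 0.084]
tcp_rot: [179.9, 0.2, 103.1]
wrist_force: [-3.8, -3.3, 4.7]
opening: 0.012
grasp_force: 59.2
```

```bash
python3 s.py
```

```text
13.1 [-0.5469  9.3101 -1.4401 79.1588 -0.1423 76.3279] [ 0.585  -0.0063  0.084 ] [179.9452   0.1598 103.125 ] [-3.8043 -3.3318  4.7228] [-0.9243  0.6379  0.3029] 0.01199920740095065 59.21035945415497
```

>>> {"op": "play_rows", "data": {"targets": [{"grip": 80,"linear": [0,0,0],"delta_rot": [0,0,0]},{"grip": 80,"linear": [0,0,0],"delta_rot": [0,0,0]},{"grip": 80,"linear": [0,0,3],"delta_rot": [0,0,0]},{"grip": 80,"linear": [-1,1,5.2],"delta_rot": [0,0,0.14]},{"grip": 80,"linear": [-3.5,5,5.2],"delta_rot": [0,0,0.28]},{"grip": 80,"linear": [-6,9,5.2],"delta_rot": [0,0,0.42]},{"grip": 80,"linear": [-8.5,12.5,5.2],"delta_rot": [0,0,0.56]},{"grip": 80,"linear": [-10.55,15.9,5.2],"delta_rot": [0,0,0.7]},{"grip": 80,"linear": [-10.55,15.9,5.2],"delta_rot": [0,0,0.84]},{"grip": 80,"linear": [-10.55,15.9,5.2],"delta_rot": [0,0,0.98]}]}}

```text
time: 14.1
ee_pos: [0.4789, 0.1548, 0.1348]
tcp_rot: [179.9, 0.1, 160.1]
wrist_force: [0.4, -0.5, -0.6]
opening: 0.0586
grasp_force: 0.0
```

>>> {"op": "play_rows", "data": {"targets": [{"grip": 80,"linear": [0,0,0],"delta_rot": [0,0,0.14]},{"grip": 80,"linear": [0,0,0],"delta_rot": [0,0,0.28]},{"grip": 80,"linear": [0,0,0],"delta_rot": [0,0,0.327]},{"grip": 80,"linear": [0,0,0],"delta_rot": [0,0,0.327]}]}}

```text
time: 14.5
ee_pos: [0.4794, 0.1536, 0.1345]
tcp_rot: [180.0, 0.1, 178.4]
wrist_force: [1.3, -0.4, 0.4]
opening: 0.0587
grasp_force: 0.0
```

```bash
python3 s.py
```

```text
14.5 [17.774  -2.3295 -8.0637 84.1697 -0.0131 19.3737] [0.4794 0.1536 0.1345] [179.9805   0.095  178.4004] [ 1.3324 -0.4181  0.3746] [-0.0493  0.009  -0.0177] 0.05869356382576979 0.0
```

>>> {"op": "play_rows", "data": {"targets": [{"grip": 80,"linear": [0,0,-2.5],"delta_rot": [0,0,0]},{"grip": 80,"linear": [0,0,-4.9],"delta_rot": [0,0,0]},{"grip": 255,"linear": [0,0,-4.9],"delta_rot": [0,0,0]},{"grip": 255,"linear": [0,0,-4.9],"delta_rot": [0,0,0]},{"grip": 255,"linear": [0,0,-4.9],"delta_rot": [0,0,0]},{"grip": 255,"linear": [0,0,-4.9],"delta_rot": [0,0,0]},{"grip": 255,"linear": [0,0,-4.9],"delta_rot": [0,0,0]}]}}

```text
time: 15.2
ee_pos: [0.48, 0.1533, 0.0869]
tcp_rot: [180.0, 0.2, 178.2]
wrist_force: [-1.3, -1.8, 6.0]
opening: 0.012
grasp_force: 59.4
```

```bash
python3 s.py
```

```text
15.2 [ 17.7484  -1.8608 -12.8742  78.8023  -0.057   19.4993] [0.48   0.1533 0.0869] [179.9922   0.1929 178.249 ] [-1.2946 -1.8162  5.9503] [-0.519   0.3057  0.259 ] 0.011968493529775692 59.443466663360596
```

>>> {"op": "play_rows", "data": {"targets": [{"grip": 255,"linear": [0,0,0],"delta_rot": [0,0,-0.1]},{"grip": 255,"linear": [0,0,-0.05],"delta_rot": [0,0,-0.2]},{"grip": 255,"linear": [0,0,-0.1],"delta_rot": [0,0,-0.3]},{"grip": 255,"linear": [0,0,-0.15],"delta_rot": [0,0,-0.4]},{"grip": 255,"linear": [0,0,-0.2],"delta_rot": [0,0,-0.5]},{"grip": 255,"linear": [0,0,-0.25],"delta_rot": [0,0,-0.6]},{"grip": 255,"linear": [0,0,-0.3],"delta_rot": [0,0,-0.7]},{"grip": 255,"linear": [0,0,-0.3],"delta_rot": [0,0,-0.8]}]}}

```text
time: 16.0
ee_pos: [0.4798, 0.153, 0.0837]
tcp_rot: [180.0, 0.2, 132.2]
wrist_force: [-0.8, -4.7, 3.6]
opening: 0.012
grasp_force: 59.3
```

```bash
python3 s.py
```

```text
16.0 [ 17.7574  -1.7684 -13.1351  78.5201  -0.1301  65.5869] [0.4798 0.153  0.0837] [179.9507   0.1653 132.1703] [-0.8295 -4.655   3.5791] [-0.9059  0.0799  0.2496] 0.012023618328747905 59.27285134792328
```

All four nuts are part way in. In round two I'll go crosswise back to far right first, turning in small steps while logging the turning moment.

```bash
cat > m.py <<'E'
from h import *
import sys,json
n=sys.argv[1]; r=[]
for i in range(3):
    if i: bot.camera('wrist')
    o=bot.get_obs(); r.append(float(o['torque'][2]))
z=o['ee_pos'][2]; f=o['wrist_force']
print(n,round(float(o['time']),2),'yaw %.2f'%o['tcp_rot'][2],'Tz',np.round(r,3),'mean %.3f'%np.mean(r),'z %.4f'%z,np.round(f,1))
open('log.txt','a').write(json.dumps([n,float(o['tcp_rot'][2])]+r)+'\n')
E
```

>>> {"op": "play_rows", "data": {"targets": [{"grip": 80,"linear": [0,0,0],"delta_rot": [0,0,0]},{"grip": 80,"linear": [0,0,0],"delta_rot": [0,0,0]},{"grip": 80,"linear": [0,0,3],"delta_rot": [0,0,0]},{"grip": 80,"linear": [1,-1,5.2],"delta_rot": [0,0,-0.14]},{"grip": 80,"linear": [3.5,-5,5.2],"delta_rot": [0,0,-0.28]},{"grip": 80,"linear": [6,-9,5.2],"delta_rot": [0,0,-0.42]},{"grip": 80,"linear": [8.5,-12.5,5.2],"delta_rot": [0,0,-0.51]},{"grip": 80,"linear": [10.55,-15.9,5.2],"delta_rot": [0,0,-0.51]},{"grip": 80,"linear": [10.55,-15.9,5.2],"delta_rot": [0,0,-0.51]},{"grip": 80,"linear": [10.55,-15.9,5.2],"delta_rot": [0,0,-0.51]}]}}

```text
time: 17.0
ee_pos: [0.5849, -0.0062, 0.1338]
tcp_rot: [-179.9, 0.0, 103.2]
wrist_force: [0.3, -0.0, -0.3]
opening: 0.0588
grasp_force: 0.0
```

>>> {"op": "play_rows", "data": {"targets": [{"grip": 80,"linear": [0,0,-2.5],"delta_rot": [0,0,0]},{"grip": 80,"linear": [0,0,-5.2],"delta_rot": [0,0,0]},{"grip": 255,"linear": [0,0,-5.2],"delta_rot": [0,0,0]},{"grip": 255,"linear": [0,0,-5.2],"delta_rot": [0,0,0]},{"grip": 255,"linear": [0,0,-5.2],"delta_rot": [0,0,0]},{"grip": 255,"linear": [0,0,-5.2],"delta_rot": [0,0,0]},{"grip": 255,"linear": [0,0,-5.2],"delta_rot": [0,0,0]}]}}

```text
time: 17.7
ee_pos: [0.5848, -0.0053, 0.0843]
tcp_rot: [179.9, 0.1, 103.2]
wrist_force: [-4.9, 1.1, 5.7]
opening: 0.0119
grasp_force: 59.1
```

```bash
python3 s.py
```

```text
17.7 [-0.4935  9.2889 -1.4235 79.2112 -0.0478 76.2724] [ 0.5848 -0.0053  0.0843] [179.9371   0.0645 103.2341] [-4.8878  1.143   5.6785] [0.2349 1.0888 0.0597] 0.011934068260153502 59.05146896839142
```

>>> {"op": "play_rows", "data": {"targets": [{"grip": 255,"linear": [0,0,-0.05],"delta_rot": [0,0,-0.08]},{"grip": 255,"linear": [0,0,-0.1],"delta_rot": [0,0,-0.16]},{"grip": 255,"linear": [0,0,-0.1],"delta_rot": [0,0,-0.24]}]}}

```text
time: 18.0
ee_pos: [0.585, -0.0053, 0.0834]
tcp_rot: [179.9, 0.0, 89.3]
wrist_force: [-4.9, 1.0, 4.6]
opening: 0.0114
grasp_force: 58.9
```

```bash
python3 m.py FR
```

```text
FR 18.1 yaw 89.36 Tz [0.283 0.181 0.001] mean 0.155 z 0.0834 [-4.5  1.5  7. ]
```

>>> {"op": "play_rows", "data": {"targets": [{"grip": 255,"linear": [0,0,-0.03],"delta_rot": [0,0,-0.08]}]}}

```text
time: 18.2
ee_pos: [0.585, -0.0053, 0.0831]
tcp_rot: [179.9, 0.0, 84.9]
wrist_force: [-4.5, 1.0, 6.5]
opening: 0.0118
grasp_force: 59.3
```

```bash
python3 m.py FR
```

```text
FR 18.3 yaw 84.79 Tz [0.28  0.178 0.05 ] mean 0.169 z 0.0831 [-4.7  1.7  7.3]
```

>>> {"op": "play_rows", "data": {"targets": [{"grip": 255,"linear": [0,0,-0.03],"delta_rot": [0,0,-0.08]}]}}

```text
time: 18.4
ee_pos: [0.5851, -0.0053, 0.0828]
tcp_rot: [179.9, 0.0, 80.3]
wrist_force: [-3.5, 0.6, 6.2]
opening: 0.012
grasp_force: 59.2
```

```bash
python3 m.py FR
```

```text
FR 18.5 yaw 80.21 Tz [0.289 0.192 0.104] mean 0.195 z 0.0828 [-3.7  0.5  6.5]
```

>>> {"op": "play_rows", "data": {"targets": [{"grip": 255,"linear": [0,0,-0.04],"delta_rot": [0,0,-0.08]}]}}

```text
time: 18.6
ee_pos: [0.5851, -0.0054, 0.0825]
tcp_rot: [179.9, 0.0, 75.7]
wrist_force: [-4.5, 0.6, 7.1]
opening: 0.0116
grasp_force: 59.3
```

```bash
python3 m.py FR
```

```text
FR 18.7 yaw 75.63 Tz [0.276 0.231 0.025] mean 0.177 z 0.0824 [-4.5  0.9  6.7]
```

The torque decays while holding, so only the reading taken while moving counts. Those are very steady, at a free torque of about 0.282. I'll continue with single readings.

```bash
cat > m.py <<'E'
from workcell import bot
o=bot.get_obs(); print('t %.2f yaw %.2f Tz %.3f z %.4f'%(o['time'],o['tcp_rot'][2],o['torque'][2],o['ee_pos'][2]),o['wrist_force'].round(1),o['ee_pos'][:2].round(4))
E
```

>>> {"op": "play_rows", "data": {"targets": [{"grip": 255,"linear": [0,0,-0.03],"delta_rot": [0,0,-0.08]}]}}

```text
time: 18.8
ee_pos: [0.5852, -0.0054, 0.0821]
tcp_rot: [179.9, 0.0, 71.2]
wrist_force: [-4.5, 1.8, 7.6]
opening: 0.012
grasp_force: 59.2
```

```bash
python3 m.py
```

```text
t 18.80 yaw 71.15 Tz 0.274 z 0.0821 [-4.5  1.8  7.6] [ 0.5852 -0.0054]
```

>>> {"op": "play_rows", "data": {"targets": [{"grip": 255,"linear": [0,0,-0.03],"delta_rot": [0,0,-0.08]}]}}

```text
time: 18.9
ee_pos: [0.5853, -0.0054, 0.0818]
tcp_rot: [179.9, 0.0, 66.4]
wrist_force: [-3.8, 0.4, 5.3]
opening: 0.0119
grasp_force: 59.2
```

```bash
python3 m.py
```

```text
t 18.90 yaw 66.43 Tz 0.238 z 0.0818 [-3.8  0.4  5.3] [ 0.5853 -0.0054]
```

>>> {"op": "play_rows", "data": {"targets": [{"grip": 255,"linear": [0,0,-0.04],"delta_rot": [0,0,-0.08]}]}}

```text
time: 19.0
ee_pos: [0.5853, -0.0055, 0.0815]
tcp_rot: [179.9, 0.0, 61.8]
wrist_force: [-4.1, 0.5, 6.9]
opening: 0.0116
grasp_force: 59.3
```

```bash
python3 m.py
```

```text
t 19.00 yaw 61.84 Tz 0.290 z 0.0815 [-4.1  0.5  6.9] [ 0.5853 -0.0055]
```

>>> {"op": "play_rows", "data": {"targets": [{"grip": 255,"linear": [0,0,-0.03],"delta_rot": [0,0,-0.07]}]}}

```text
time: 19.1
ee_pos: [0.5853, -0.0055, 0.0812]
tcp_rot: [179.9, -0.0, 57.8]
wrist_force: [-4.4, -0.5, 6.9]
opening: 0.0119
grasp_force: 59.4
```

```bash
python3 m.py
```

```text
t 19.10 yaw 57.83 Tz 0.324 z 0.0812 [-4.4 -0.5  6.9] [ 0.5853 -0.0055]
```

>>> {"op": "play_rows", "data": {"targets": [{"grip": 255,"linear": [0,0,-0.03],"delta_rot": [0,0,-0.07]}]}}

```text
time: 19.2
ee_pos: [0.5854, -0.0055, 0.081]
tcp_rot: [179.9, -0.0, 53.8]
wrist_force: [-4.3, -0.3, 8.9]
opening: 0.0118
grasp_force: 59.5
```

```bash
python3 m.py
```

```text
t 19.20 yaw 53.84 Tz 0.300 z 0.0810 [-4.3 -0.3  8.9] [ 0.5854 -0.0055]
```

>>> {"op": "play_rows", "data": {"targets": [{"grip": 255,"linear": [0,0,-0.03],"delta_rot": [0,0,-0.07]}]}}

```text
time: 19.3
ee_pos: [0.5854, -0.0056, 0.0808]
tcp_rot: [179.9, -0.0, 49.8]
wrist_force: [-4.4, -0.9, 8.8]
opening: 0.0119
grasp_force: 59.6
```

```bash
python3 m.py
```

```text
t 19.30 yaw 49.83 Tz 0.360 z 0.0808 [-4.4 -0.9  8.8] [ 0.5854 -0.0056]
```

>>> {"op": "play_rows", "data": {"targets": [{"grip": 255,"linear": [0,0,-0.02],"delta_rot": [0,0,-0.05]}]}}

```text
time: 19.4
ee_pos: [0.5854, -0.0056, 0.0807]
tcp_rot: [179.9, -0.0, 47.0]
wrist_force: [-4.4, 0.5, 9.5]
opening: 0.0118
grasp_force: 59.6
```

```bash
python3 m.py
```

```text
t 19.40 yaw 46.98 Tz 0.342 z 0.0807 [-4.4  0.5  9.5] [ 0.5854 -0.0056]
```

>>> {"op": "play_rows", "data": {"targets": [{"grip": 255,"linear": [0,0,-0.02],"delta_rot": [0,0,-0.05]}]}}

```text
time: 19.5
ee_pos: [0.5855, -0.0056, 0.0805]
tcp_rot: [179.9, -0.0, 44.1]
wrist_force: [-3.9, -1.3, 8.4]
opening: 0.0118
grasp_force: 59.7
```

```bash
python3 m.py
```

```text
t 19.50 yaw 44.15 Tz 0.469 z 0.0805 [-3.9 -1.3  8.4] [ 0.5855 -0.0056]
```

>>> {"op": "play_rows", "data": {"targets": [{"grip": 80,"linear": [0,0,0],"delta_rot": [0,0,0]},{"grip": 80,"linear": [0,0,0],"delta_rot": [0,0,0]},{"grip": 80,"linear": [0,0,3],"delta_rot": [0,0,0.1]},{"grip": 80,"linear": [-1,1,5.6],"delta_rot": [0,0,0.24]},{"grip": 80,"linear": [-3.5,5,5.6],"delta_rot": [0,0,0.38]},{"grip": 80,"linear": [-6,9,5.6],"delta_rot": [0,0,0.52]},{"grip": 80,"linear": [-8.5,12.5,5.6],"delta_rot": [0,0,0.66]},{"grip": 80,"linear": [-10.55,15.9,5.6],"delta_rot": [0,0,0.8]},{"grip": 80,"linear": [-10.55,15.9,5.6],"delta_rot": [0,0,0.94]},{"grip": 80,"linear": [-10.55,15.9,5.6],"delta_rot": [0,0,1.08]}]}}

```text
time: 20.5
ee_pos: [0.4789, 0.1546, 0.1345]
tcp_rot: [179.9, 0.1, 106.6]
wrist_force: [0.2, -0.1, -0.2]
opening: 0.0585
grasp_force: 0.0
```

>>> {"op": "play_rows", "data": {"targets": [{"grip": 80,"linear": [0,0,0],"delta_rot": [0,0,0.14]},{"grip": 80,"linear": [0,0,0],"delta_rot": [0,0,0.28]},{"grip": 80,"linear": [0,0,0],"delta_rot": [0,0,0.42]},{"grip": 80,"linear": [0,0,0],"delta_rot": [0,0,0.456]},{"grip": 80,"linear": [0,0,0],"delta_rot": [0,0,0.456]}]}}

```text
time: 21.0
ee_pos: [0.4795, 0.1534, 0.1343]
tcp_rot: [180.0, 0.1, 132.3]
wrist_force: [-0.0, 0.6, -0.3]
opening: 0.0587
grasp_force: 0.0
```

```bash
python3 m.py
```

```text
t 21.00 yaw 132.27 Tz 0.013 z 0.1343 [-0.   0.6 -0.3] [0.4795 0.1534]
```

>>> {"op": "play_rows", "data": {"targets": [{"grip": 80,"linear": [0,0,-2.5],"delta_rot": [0,0,0]},{"grip": 80,"linear": [0,0,-5.2],"delta_rot": [0,0,0]},{"grip": 255,"linear": [0,0,-5.2],"delta_rot": [0,0,0]},{"grip": 255,"linear": [0,0,-5.2],"delta_rot": [0,0,0]},{"grip": 255,"linear": [0,0,-5.2],"delta_rot": [0,0,0]},{"grip": 255,"linear": [0,0,-5.2],"delta_rot": [0,0,0]},{"grip": 255,"linear": [0,0,-5.2],"delta_rot": [0,0,0]}]}}

```text
time: 21.7
ee_pos: [0.4797, 0.1533, 0.0838]
tcp_rot: [179.9, 0.1, 132.2]
wrist_force: [-3.8, -2.5, 6.3]
opening: 0.0117
grasp_force: 59.0
```

>>> {"op": "play_rows", "data": {"targets": [{"grip": 255,"linear": [0,0,-0.05],"delta_rot": [0,0,-0.08]},{"grip": 255,"linear": [0,0,-0.1],"delta_rot": [0,0,-0.16]},{"grip": 255,"linear": [0,0,-0.1],"delta_rot": [0,0,-0.24]}]}}

```text
time: 22.0
ee_pos: [0.4796, 0.1532, 0.0828]
tcp_rot: [179.9, 0.1, 118.2]
wrist_force: [-3.9, -2.6, 5.9]
opening: 0.012
grasp_force: 58.9
```

```bash
python3 m.py
```

```text
t 22.00 yaw 118.25 Tz 0.327 z 0.0828 [-3.9 -2.6  5.9] [0.4796 0.1532]
```

>>> {"op": "play_rows", "data": {"targets": [{"grip": 255,"linear": [0,0,-0.03],"delta_rot": [0,0,-0.07]}]}}

```text
time: 22.1
ee_pos: [0.4797, 0.1532, 0.0825]
tcp_rot: [179.9, 0.1, 114.2]
wrist_force: [-4.2, -2.9, 7.2]
opening: 0.0122
grasp_force: 59.1
```

```bash
python3 m.py
```

```text
t 22.10 yaw 114.24 Tz 0.336 z 0.0825 [-4.2 -2.9  7.2] [0.4797 0.1532]
```

>>> {"op": "play_rows", "data": {"targets": [{"grip": 255,"linear": [0,0,-0.03],"delta_rot": [0,0,-0.07]}]}}

```text
time: 22.2
ee_pos: [0.4797, 0.1532, 0.0823]
tcp_rot: [179.9, 0.1, 110.3]
wrist_force: [-5.3, -3.2, 7.8]
opening: 0.0119
grasp_force: 59.2
```

```bash
python3 m.py
```

```text
t 22.20 yaw 110.25 Tz 0.256 z 0.0823 [-5.3 -3.2  7.8] [0.4797 0.1532]
```

>>> {"op": "play_rows", "data": {"targets": [{"grip": 255,"linear": [0,0,-0.03],"delta_rot": [0,0,-0.07]}]}}

```text
time: 22.3
ee_pos: [0.4797, 0.1532, 0.082]
tcp_rot: [179.9, 0.1, 106.2]
wrist_force: [-4.1, -2.8, 7.0]
opening: 0.0118
grasp_force: 59.3
```

```bash
python3 m.py
```

```text
t 22.30 yaw 106.24 Tz 0.286 z 0.0820 [-4.1 -2.8  7. ] [0.4797 0.1532]
```

>>> {"op": "play_rows", "data": {"targets": [{"grip": 255,"linear": [0,0,-0.03],"delta_rot": [0,0,-0.07]}]}}

```text
time: 22.4
ee_pos: [0.4796, 0.1532, 0.0817]
tcp_rot: [179.9, 0.1, 102.2]
wrist_force: [-5.5, -3.5, 7.7]
opening: 0.0117
grasp_force: 59.3
```

```bash
python3 m.py
```

```text
t 22.40 yaw 102.23 Tz 0.307 z 0.0817 [-5.5 -3.5  7.7] [0.4796 0.1532]
```

>>> {"op": "play_rows", "data": {"targets": [{"grip": 255,"linear": [0,0,-0.03],"delta_rot": [0,0,-0.06]}]}}

```text
time: 22.5
ee_pos: [0.4796, 0.1532, 0.0814]
tcp_rot: [179.9, 0.1, 98.8]
wrist_force: [-4.9, -2.5, 9.0]
opening: 0.0121
grasp_force: 59.4
```

```bash
python3 m.py
```

```text
t 22.50 yaw 98.79 Tz 0.319 z 0.0814 [-4.9 -2.5  9. ] [0.4796 0.1532]
```

>>> {"op": "play_rows", "data": {"targets": [{"grip": 255,"linear": [0,0,-0.02],"delta_rot": [0,0,-0.06]}]}}

```text
time: 22.6
ee_pos: [0.4796, 0.1532, 0.0812]
tcp_rot: [179.9, 0.1, 95.4]
wrist_force: [-3.9, -3.9, 8.8]
opening: 0.0121
grasp_force: 59.3
```

```bash
python3 m.py
```

```text
t 22.60 yaw 95.38 Tz 0.296 z 0.0812 [-3.9 -3.9  8.8] [0.4796 0.1532]
```

>>> {"op": "play_rows", "data": {"targets": [{"grip": 255,"linear": [0,0,-0.02],"delta_rot": [0,0,-0.06]}]}}

```text
time: 22.7
ee_pos: [0.4796, 0.1532, 0.081]
tcp_rot: [179.9, 0.1, 91.9]
wrist_force: [-4.6, -3.3, 7.5]
opening: 0.0116
grasp_force: 59.3
```

```bash
python3 m.py
```

```text
t 22.70 yaw 91.94 Tz 0.288 z 0.0810 [-4.6 -3.3  7.5] [0.4796 0.1532]
```

>>> {"op": "play_rows", "data": {"targets": [{"grip": 255,"linear": [0,0,-0.02],"delta_rot": [0,0,-0.06]}]}}

```text
time: 22.8
ee_pos: [0.4796, 0.1532, 0.0808]
tcp_rot: [179.9, 0.1, 88.5]
wrist_force: [-4.6, -4.4, 8.3]
opening: 0.0116
grasp_force: 59.3
```

```bash
python3 m.py
```

```text
t 22.80 yaw 88.51 Tz 0.305 z 0.0808 [-4.6 -4.4  8.3] [0.4796 0.1532]
```

>>> {"op": "play_rows", "data": {"targets": [{"grip": 255,"linear": [0,0,-0.02],"delta_rot": [0,0,-0.06]}]}}

```text
time: 22.9
ee_pos: [0.4796, 0.1532, 0.0806]
tcp_rot: [179.9, 0.1, 85.1]
wrist_force: [-5.1, -3.1, 8.6]
opening: 0.0121
grasp_force: 59.3
```

```bash
python3 m.py
```

```text
t 22.90 yaw 85.07 Tz 0.324 z 0.0806 [-5.1 -3.1  8.6] [0.4796 0.1532]
```

>>> {"op": "play_rows", "data": {"targets": [{"grip": 255,"linear": [0,0,-0.02],"delta_rot": [0,0,-0.06]}]}}

```text
time: 23.0
ee_pos: [0.4796, 0.1532, 0.0804]
tcp_rot: [179.9, 0.1, 81.6]
wrist_force: [-4.2, -3.0, 8.5]
opening: 0.0116
grasp_force: 59.4
```

```bash
python3 m.py
```

```text
t 23.00 yaw 81.63 Tz 0.363 z 0.0804 [-4.2 -3.   8.5] [0.4796 0.1532]
```

>>> {"op": "play_rows", "data": {"targets": [{"grip": 255,"linear": [0,0,-0.02],"delta_rot": [0,0,-0.06]}]}}

```text
time: 23.1
ee_pos: [0.4796, 0.1532, 0.0802]
tcp_rot: [179.9, 0.1, 78.2]
wrist_force: [-5.3, -3.2, 8.3]
opening: 0.0118
grasp_force: 59.5
```

```bash
python3 m.py
```

```text
t 23.10 yaw 78.20 Tz 0.350 z 0.0802 [-5.3 -3.2  8.3] [0.4796 0.1532]
```

>>> {"op": "play_rows", "data": {"targets": [{"grip": 255,"linear": [0,0,-0.02],"delta_rot": [0,0,-0.06]}]}}

```text
time: 23.2
ee_pos: [0.4796, 0.1532, 0.08]
tcp_rot: [179.9, 0.1, 74.8]
wrist_force: [-4.8, -3.7, 8.1]
opening: 0.0121
grasp_force: 59.5
```

```bash
python3 m.py
```

```text
t 23.20 yaw 74.76 Tz 0.472 z 0.0800 [-4.8 -3.7  8.1] [0.4796 0.1532]
```

>>> {"op": "play_rows", "data": {"targets": [{"grip": 255,"linear": [0,0,-0.02],"delta_rot": [0,0,-0.03]}]}}

```text
time: 23.3
ee_pos: [0.4795, 0.1532, 0.0799]
tcp_rot: [179.9, 0.1, 73.1]
wrist_force: [-5.8, -3.2, 10.2]
opening: 0.0115
grasp_force: 59.7
```

```bash
python3 m.py
```

```text
t 23.30 yaw 73.06 Tz 0.389 z 0.0799 [-5.8 -3.2 10.2] [0.4795 0.1532]
```

>>> {"op": "play_rows", "data": {"targets": [{"grip": 80,"linear": [0,0,0],"delta_rot": [0,0,0]},{"grip": 80,"linear": [0,0,0],"delta_rot": [0,0,0]},{"grip": 80,"linear": [0,0,3],"delta_rot": [0,0,0]},{"grip": 80,"linear": [1,-1,5.6],"delta_rot": [0,0,-0.1]},{"grip": 80,"linear": [3.5,-5,5.6],"delta_rot": [0,0,-0.2]},{"grip": 80,"linear": [6,-9,5.6],"delta_rot": [0,0,-0.3]},{"grip": 80,"linear": [8.5,-12.5,5.6],"delta_rot": [0,0,-0.4]},{"grip": 80,"linear": [10.55,-15.9,5.6],"delta_rot": [0,0,-0.5]},{"grip": 80,"linear": [10.55,-15.9,5.6],"delta_rot": [0,0,-0.5]},{"grip": 80,"linear": [10.55,-15.9,5.6],"delta_rot": [0,0,-0.5]}]}}

```text
time: 24.3
ee_pos: [0.585, -0.0064, 0.1336]
tcp_rot: [-180.0, 0.1, 44.5]
wrist_force: [-0.3, 1.1, -0.1]
opening: 0.0589
grasp_force: 0.0
```

```bash
python3 m.py
```

```text
t 24.30 yaw 44.48 Tz -0.001 z 0.1336 [-0.3  1.1 -0.1] [ 0.585  -0.0064]
```

>>> {"op": "play_rows", "data": {"targets": [{"grip": 80,"linear": [0,0,-2.5],"delta_rot": [0,0,0]},{"grip": 80,"linear": [0,0,-5.4],"delta_rot": [0,0,0]},{"grip": 255,"linear": [0,0,-5.4],"delta_rot": [0,0,0]},{"grip": 255,"linear": [0,0,-5.4],"delta_rot": [0,0,0]},{"grip": 255,"linear": [0,0,-5.4],"delta_rot": [0,0,0]},{"grip": 255,"linear": [0,0,-5.4],"delta_rot": [0,0,0]},{"grip": 255,"linear": [0,0,-5.4],"delta_rot": [0,0,0]}]}}

```text
time: 25.0
ee_pos: [0.5856, -0.0052, 0.082]
tcp_rot: [179.9, -0.1, 44.6]
wrist_force: [-1.2, 1.7, 7.1]
opening: 0.0119
grasp_force: 60.8
```

```bash
python3 m.py
```

```text
t 25.00 yaw 44.56 Tz 0.144 z 0.0820 [-1.2  1.7  7.1] [ 0.5856 -0.0052]
```

>>> {"op": "play_rows", "data": {"targets": [{"grip": 255,"linear": [0,0,-0.01],"delta_rot": [0,0,-0.03]}]}}

```text
time: 25.1
ee_pos: [0.5855, -0.0053, 0.0819]
tcp_rot: [179.9, -0.1, 42.8]
wrist_force: [-2.2, 1.4, 7.0]
opening: 0.0115
grasp_force: 61.2
```

```bash
python3 m.py
```

```text
t 25.10 yaw 42.84 Tz 0.380 z 0.0819 [-2.2  1.4  7. ] [ 0.5855 -0.0053]
```

>>> {"op": "play_rows", "data": {"targets": [{"grip": 255,"linear": [0,0,-0.01],"delta_rot": [0,0,-0.03]}]}}

```text
time: 25.2
ee_pos: [0.5856, -0.0053, 0.0818]
tcp_rot: [179.9, -0.1, 41.1]
wrist_force: [-1.9, 2.1, 7.8]
opening: 0.0118
grasp_force: 61.2
```

```bash
python3 m.py
```

```text
t 25.20 yaw 41.07 Tz 0.509 z 0.0818 [-1.9  2.1  7.8] [ 0.5856 -0.0053]
```

Far right is at about 40 N and near left about 30 N. Next is the second pair, starting with far left at yaw 107.

>>> {"op": "play_rows", "data": {"targets": [{"grip": 80,"linear": [0,0,0],"delta_rot": [0,0,0]},{"grip": 80,"linear": [0,0,0],"delta_rot": [0,0,0]},{"grip": 80,"linear": [0,0,3],"delta_rot": [0,0,0.1]},{"grip": 80,"linear": [0.2,1,5.5],"delta_rot": [0,0,0.24]},{"grip": 80,"linear": [1,5,5.5],"delta_rot": [0,0,0.38]},{"grip": 80,"linear": [1.9,9,5.5],"delta_rot": [0,0,0.52]},{"grip": 80,"linear": [2.7,13.2,5.5],"delta_rot": [0,0,0.66]},{"grip": 80,"linear": [2.7,13.2,5.5],"delta_rot": [0,0,0.8]},{"grip": 80,"linear": [2.7,13.2,5.5],"delta_rot": [0,0,0.94]},{"grip": 80,"linear": [2.7,13.2,5.5],"delta_rot": [0,0,1.08]}]}}

```text
time: 26.2
ee_pos: [0.6118, 0.1268, 0.1345]
tcp_rot: [-180.0, 0.1, 103.4]
wrist_force: [-0.9, 0.0, 0.8]
opening: 0.0586
grasp_force: 0.0
```

>>> {"op": "play_rows", "data": {"targets": [{"grip": 80,"linear": [0,0,0],"delta_rot": [0,0,0.073]},{"grip": 80,"linear": [0,0,0],"delta_rot": [0,0,0.073]},{"grip": 80,"linear": [0,0,-2.5],"delta_rot": [0,0,0.073]}]}}

```text
time: 26.5
ee_pos: [0.6136, 0.1266, 0.1128]
tcp_rot: [179.7, 0.1, 107.0]
wrist_force: [0.6, 0.8, -0.2]
opening: 0.0586
grasp_force: 0.0
```

```bash
python3 m.py
```

```text
t 26.50 yaw 107.02 Tz 0.042 z 0.1128 [ 0.6  0.8 -0.2] [0.6136 0.1266]
```

>>> {"op": "play_rows", "data": {"targets": [{"grip": 80,"linear": [0,0,-2.7],"delta_rot": [0,0,0]},{"grip": 255,"linear": [0,0,-2.7],"delta_rot": [0,0,0]},{"grip": 255,"linear": [0,0,-2.7],"delta_rot": [0,0,0]},{"grip": 255,"linear": [0,0,-2.7],"delta_rot": [0,0,0]},{"grip": 255,"linear": [0,0,-2.7],"delta_rot": [0,0,0]},{"grip": 255,"linear": [0,0,-2.7],"delta_rot": [0,0,0]}]}}

```text
time: 27.1
ee_pos: [0.612, 0.1263, 0.0846]
tcp_rot: [179.9, 0.1, 107.1]
wrist_force: [-5.5, -1.0, 6.8]
opening: 0.0119
grasp_force: 59.6
```

```bash
python3 m.py
```

```text
t 27.10 yaw 107.13 Tz 0.124 z 0.0846 [-5.5 -1.   6.8] [0.612  0.1263]
```

>>> {"op": "play_rows", "data": {"targets": [{"grip": 255,"linear": [0,0,-0.04],"delta_rot": [0,0,-0.1]},{"grip": 255,"linear": [0,0,-0.08],"delta_rot": [0,0,-0.2]},{"grip": 255,"linear": [0,0,-0.12],"delta_rot": [0,0,-0.3]},{"grip": 255,"linear": [0,0,-0.15],"delta_rot": [0,0,-0.38]}]}}

```text
time: 27.5
ee_pos: [0.612, 0.1262, 0.0831]
tcp_rot: [179.9, 0.1, 85.1]
wrist_force: [-5.8, -2.4, 6.9]
opening: 0.0116
grasp_force: 59.7
```

```bash
python3 m.py
```

```text
t 27.50 yaw 85.14 Tz 0.260 z 0.0831 [-5.8 -2.4  6.9] [0.612  0.1262]
```

>>> {"op": "play_rows", "data": {"targets": [{"grip": 255,"linear": [0,0,-0.03],"delta_rot": [0,0,-0.06]}]}}

```text
time: 27.6
ee_pos: [0.612, 0.1262, 0.0829]
tcp_rot: [179.9, 0.1, 81.7]
wrist_force: [-5.4, -2.1, 7.6]
opening: 0.0119
grasp_force: 59.7
```

```bash
python3 m.py
```

```text
t 27.60 yaw 81.75 Tz 0.238 z 0.0829 [-5.4 -2.1  7.6] [0.612  0.1262]
```

>>> {"op": "play_rows", "data": {"targets": [{"grip": 255,"linear": [0,0,-0.02],"delta_rot": [0,0,-0.06]}]}}

```text
time: 27.7
ee_pos: [0.6119, 0.1262, 0.0826]
tcp_rot: [179.9, 0.1, 78.4]
wrist_force: [-5.3, -2.0, 6.8]
opening: 0.012
grasp_force: 59.7
```

```bash
python3 m.py
```

```text
t 27.70 yaw 78.35 Tz 0.233 z 0.0826 [-5.3 -2.   6.8] [0.6119 0.1262]
```

>>> {"op": "play_rows", "data": {"targets": [{"grip": 255,"linear": [0,0,-0.03],"delta_rot": [0,0,-0.06]}]}}

```text
time: 27.8
ee_pos: [0.6119, 0.1262, 0.0824]
tcp_rot: [179.9, 0.1, 74.9]
wrist_force: [-6.1, -2.1, 6.7]
opening: 0.0118
grasp_force: 59.7
```

```bash
python3 m.py
```

```text
t 27.80 yaw 74.92 Tz 0.273 z 0.0824 [-6.1 -2.1  6.7] [0.6119 0.1262]
```

>>> {"op": "play_rows", "data": {"targets": [{"grip": 255,"linear": [0,0,-0.02],"delta_rot": [0,0,-0.06]}]}}

```text
time: 27.9
ee_pos: [0.6119, 0.1262, 0.0821]
tcp_rot: [179.9, 0.1, 71.5]
wrist_force: [-4.7, -3.1, 7.0]
opening: 0.0116
grasp_force: 59.7
```

```bash
python3 m.py
```

```text
t 27.90 yaw 71.48 Tz 0.322 z 0.0821 [-4.7 -3.1  7. ] [0.6119 0.1262]
```

>>> {"op": "play_rows", "data": {"targets": [{"grip": 255,"linear": [0,0,-0.02],"delta_rot": [0,0,-0.05]}]}}

```text
time: 28.0
ee_pos: [0.6119, 0.1262, 0.0819]
tcp_rot: [179.9, 0.0, 68.6]
wrist_force: [-5.3, -2.3, 6.2]
opening: 0.0118
grasp_force: 59.7
```

```bash
python3 m.py
```

```text
t 28.00 yaw 68.62 Tz 0.292 z 0.0819 [-5.3 -2.3  6.2] [0.6119 0.1262]
```

>>> {"op": "play_rows", "data": {"targets": [{"grip": 255,"linear": [0,0,-0.02],"delta_rot": [0,0,-0.05]}]}}

```text
time: 28.1
ee_pos: [0.6119, 0.1262, 0.0818]
tcp_rot: [179.9, 0.0, 65.8]
wrist_force: [-5.2, -2.2, 6.9]
opening: 0.012
grasp_force: 59.8
```

```bash
python3 m.py
```

```text
t 28.10 yaw 65.77 Tz 0.253 z 0.0818 [-5.2 -2.2  6.9] [0.6119 0.1262]
```

>>> {"op": "play_rows", "data": {"targets": [{"grip": 255,"linear": [0,0,-0.02],"delta_rot": [0,0,-0.05]}]}}

```text
time: 28.2
ee_pos: [0.6119, 0.1262, 0.0816]
tcp_rot: [179.9, 0.0, 62.9]
wrist_force: [-5.9, -2.4, 7.3]
opening: 0.0118
grasp_force: 59.8
```

```bash
python3 m.py
```

```text
t 28.20 yaw 62.91 Tz 0.333 z 0.0816 [-5.9 -2.4  7.3] [0.6119 0.1262]
```

>>> {"op": "play_rows", "data": {"targets": [{"grip": 255,"linear": [0,0,-0.02],"delta_rot": [0,0,-0.05]}]}}

```text
time: 28.3
ee_pos: [0.6119, 0.1262, 0.0814]
tcp_rot: [179.9, 0.0, 60.0]
wrist_force: [-6.8, -1.8, 7.8]
opening: 0.012
grasp_force: 59.9
```

```bash
python3 m.py
```

```text
t 28.30 yaw 60.05 Tz 0.324 z 0.0814 [-6.8 -1.8  7.8] [0.6119 0.1262]
```

>>> {"op": "play_rows", "data": {"targets": [{"grip": 255,"linear": [0,0,-0.02],"delta_rot": [0,0,-0.05]}]}}

```text
time: 28.4
ee_pos: [0.6119, 0.1262, 0.0813]
tcp_rot: [179.9, 0.0, 57.2]
wrist_force: [-5.4, -1.8, 8.2]
opening: 0.0116
grasp_force: 60.0
```

```bash
python3 m.py
```

```text
t 28.40 yaw 57.18 Tz 0.403 z 0.0813 [-5.4 -1.8  8.2] [0.6119 0.1262]
```

>>> {"op": "play_rows", "data": {"targets": [{"grip": 255,"linear": [0,0,-0.02],"delta_rot": [0,0,-0.05]}]}}

```text
time: 28.5
ee_pos: [0.6119, 0.1262, 0.0812]
tcp_rot: [179.9, 0.0, 54.3]
wrist_force: [-6.4, -2.5, 7.6]
opening: 0.0118
grasp_force: 60.0
```

```bash
python3 m.py
```

```text
t 28.50 yaw 54.32 Tz 0.366 z 0.0812 [-6.4 -2.5  7.6] [0.6119 0.1262]
```

>>> {"op": "play_rows", "data": {"targets": [{"grip": 255,"linear": [0,0,-0.01],"delta_rot": [0,0,-0.04]}]}}

```text
time: 28.6
ee_pos: [0.6119, 0.1262, 0.081]
tcp_rot: [179.9, 0.0, 52.0]
wrist_force: [-6.0, -2.1, 7.9]
opening: 0.0117
grasp_force: 60.0
```

```bash
python3 m.py
```

```text
t 28.60 yaw 52.03 Tz 0.406 z 0.0810 [-6.  -2.1  7.9] [0.6119 0.1262]
```

Far left is at about 37 N. Last is near right at yaw 77.

>>> {"op": "play_rows", "data": {"targets": [{"grip": 80,"linear": [0,0,0],"delta_rot": [0,0,0]},{"grip": 80,"linear": [0,0,0],"delta_rot": [0,0,0]},{"grip": 80,"linear": [0,0,3],"delta_rot": [0,0,0]},{"grip": 80,"linear": [-1,-0.65,5.6],"delta_rot": [0,0,0.1]},{"grip": 80,"linear": [-5,-3.3,5.6],"delta_rot": [0,0,0.2]},{"grip": 80,"linear": [-9,-5.9,5.6],"delta_rot": [0,0,0.3]},{"grip": 80,"linear": [-13,-8.5,5.6],"delta_rot": [0,0,0.4]},{"grip": 80,"linear": [-15.95,-10.45,5.6],"delta_rot": [0,0,0.435]},{"grip": 80,"linear": [-15.95,-10.45,5.6],"delta_rot": [0,0,0.435]},{"grip": 80,"linear": [-15.95,-10.45,5.6],"delta_rot": [0,0,0.435]}]}}

```text
time: 29.6
ee_pos: [0.4527, 0.0216, 0.1357]
tcp_rot: [179.9, 0.0, 77.0]
wrist_force: [0.3, -0.1, 1.0]
opening: 0.0587
grasp_force: 0.0
```

```bash
python3 m.py
```

```text
t 29.60 yaw 77.01 Tz -0.038 z 0.1357 [ 0.3 -0.1  1. ] [0.4527 0.0216]
```

>>> {"op": "play_rows", "data": {"targets": [{"grip": 80,"linear": [0,0,-2.5],"delta_rot": [0,0,0]},{"grip": 80,"linear": [0,0,-5.2],"delta_rot": [0,0,0]},{"grip": 255,"linear": [0,0,-5.2],"delta_rot": [0,0,0]},{"grip": 255,"linear": [0,0,-5.2],"delta_rot": [0,0,0]},{"grip": 255,"linear": [0,0,-5.2],"delta_rot": [0,0,0]},{"grip": 255,"linear": [0,0,-5.2],"delta_rot": [0,0,0]},{"grip": 255,"linear": [0,0,-5.2],"delta_rot": [0,0,0]}]}}

```text
time: 30.3
ee_pos: [0.4529, 0.0222, 0.0844]
tcp_rot: [179.9, 0.0, 77.1]
wrist_force: [-3.2, 2.7, 6.6]
opening: 0.0115
grasp_force: 59.9
```

```bash
python3 m.py
```

```text
t 30.30 yaw 77.09 Tz 0.070 z 0.0844 [-3.2  2.7  6.6] [0.4529 0.0222]
```

>>> {"op": "play_rows", "data": {"targets": [{"grip": 255,"linear": [0,0,-0.04],"delta_rot": [0,0,-0.1]},{"grip": 255,"linear": [0,0,-0.08],"delta_rot": [0,0,-0.2]},{"grip": 255,"linear": [0,0,-0.12],"delta_rot": [0,0,-0.3]},{"grip": 255,"linear": [0,0,-0.15],"delta_rot": [0,0,-0.38]}]}}

```text
time: 30.7
ee_pos: [0.4533, 0.022, 0.083]
tcp_rot: [179.9, -0.0, 55.1]
wrist_force: [-1.1, 0.3, 4.7]
opening: 0.0113
grasp_force: 59.7
```

```bash
python3 m.py
```

```text
t 30.70 yaw 55.09 Tz 0.291 z 0.0830 [-1.1  0.3  4.7] [0.4533 0.022 ]
```

>>> {"op": "play_rows", "data": {"targets": [{"grip": 255,"linear": [0,0,-0.03],"delta_rot": [0,0,-0.06]}]}}

```text
time: 30.8
ee_pos: [0.4534, 0.0219, 0.0827]
tcp_rot: [179.9, -0.0, 51.7]
wrist_force: [-0.1, 0.4, 5.7]
opening: 0.0114
grasp_force: 59.8
```

```bash
python3 m.py
```

```text
t 30.80 yaw 51.69 Tz 0.286 z 0.0827 [-0.1  0.4  5.7] [0.4534 0.0219]
```

>>> {"op": "play_rows", "data": {"targets": [{"grip": 255,"linear": [0,0,-0.02],"delta_rot": [0,0,-0.06]}]}}

```text
time: 30.9
ee_pos: [0.4534, 0.0219, 0.0825]
tcp_rot: [179.9, -0.0, 48.3]
wrist_force: [-0.6, -0.6, 5.6]
opening: 0.0115
grasp_force: 59.7
```

```bash
python3 m.py
```

```text
t 30.90 yaw 48.30 Tz 0.294 z 0.0825 [-0.6 -0.6  5.6] [0.4534 0.0219]
```

>>> {"op": "play_rows", "data": {"targets": [{"grip": 255,"linear": [0,0,-0.03],"delta_rot": [0,0,-0.06]}]}}

```text
time: 31.0
ee_pos: [0.4535, 0.0218, 0.0823]
tcp_rot: [179.9, -0.1, 44.9]
wrist_force: [-0.1, -0.5, 5.9]
opening: 0.0117
grasp_force: 60.0
```

```bash
python3 m.py
```

```text
t 31.00 yaw 44.86 Tz 0.279 z 0.0823 [-0.1 -0.5  5.9] [0.4535 0.0218]
```

>>> {"op": "play_rows", "data": {"targets": [{"grip": 255,"linear": [0,0,-0.02],"delta_rot": [0,0,-0.06]}]}}

```text
time: 31.1
ee_pos: [0.4535, 0.0218, 0.0821]
tcp_rot: [179.9, -0.1, 41.4]
wrist_force: [-0.8, -0.0, 5.7]
opening: 0.0118
grasp_force: 59.9
```

```bash
python3 m.py
```

```text
t 31.10 yaw 41.42 Tz 0.404 z 0.0821 [-0.8 -0.   5.7] [0.4535 0.0218]
```

>>> {"op": "play_rows", "data": {"targets": [{"grip": 255,"linear": [0,0,-0.02],"delta_rot": [0,0,-0.06]}]}}

```text
time: 31.2
ee_pos: [0.4535, 0.0217, 0.082]
tcp_rot: [179.9, -0.1, 38.0]
wrist_force: [0.3, -0.9, 5.1]
opening: 0.0117
grasp_force: 59.9
```

```bash
python3 m.py
```

```text
t 31.20 yaw 37.99 Tz 0.434 z 0.0820 [ 0.3 -0.9  5.1] [0.4535 0.0217]
```

>>> {"op": "play_rows", "data": {"targets": [{"grip": 255,"linear": [0,0,-0.01],"delta_rot": [0,0,-0.03]}]}}

```text
time: 31.3
ee_pos: [0.4536, 0.0217, 0.0819]
tcp_rot: [179.9, -0.1, 36.3]
wrist_force: [0.1, -1.2, 5.1]
opening: 0.012
grasp_force: 60.0
```

```bash
python3 m.py
```

```text
t 31.30 yaw 36.28 Tz 0.464 z 0.0819 [ 0.1 -1.2  5.1] [0.4536 0.0217]
```

>>> {"op": "play_rows", "data": {"targets": [{"grip": 255,"linear": [0,0,-0.01],"delta_rot": [0,0,-0.03]}]}}

```text
time: 31.4
ee_pos: [0.4536, 0.0217, 0.0818]
tcp_rot: [179.9, -0.1, 34.6]
wrist_force: [-1.0, -0.6, 6.3]
opening: 0.0117
grasp_force: 60.0
```

```bash
python3 m.py
```

```text
t 31.40 yaw 34.62 Tz 0.343 z 0.0818 [-1.  -0.6  6.3] [0.4536 0.0217]
```

Near right is at about 35 N. The second pair may have relieved the first one, so I'll re-check near left and then far right with very small turns.

>>> {"op": "play_rows", "data": {"targets": [{"grip": 80,"linear": [0,0,0],"delta_rot": [0,0,0]},{"grip": 80,"linear": [0,0,0],"delta_rot": [0,0,0]},{"grip": 80,"linear": [0,0,3],"delta_rot": [0,0,0]},{"grip": 80,"linear": [0.2,1,5.5],"delta_rot": [0,0,0.13]},{"grip": 80,"linear": [1,5,5.5],"delta_rot": [0,0,0.26]},{"grip": 80,"linear": [1.9,9,5.5],"delta_rot": [0,0,0.39]},{"grip": 80,"linear": [2.7,13.15,5.5],"delta_rot": [0,0,0.52]},{"grip": 80,"linear": [2.7,13.15,5.5],"delta_rot": [0,0,0.65]},{"grip": 80,"linear": [2.7,13.15,5.5],"delta_rot": [0,0,0.672]},{"grip": 80,"linear": [2.7,13.15,5.5],"delta_rot": [0,0,0.672]}]}}

```text
time: 32.4
ee_pos: [0.4792, 0.1531, 0.1349]
tcp_rot: [-180.0, 0.1, 73.0]
wrist_force: [0.2, 0.9, 0.3]
opening: 0.0583
grasp_force: 0.0
```

```bash
python3 m.py
```

```text
t 32.40 yaw 73.04 Tz 0.002 z 0.1349 [0.2 0.9 0.3] [0.4792 0.1531]
```

>>> {"op": "play_rows", "data": {"targets": [{"grip": 80,"linear": [0,0,-2.5],"delta_rot": [0,0,0]},{"grip": 80,"linear": [0,0,-5.5],"delta_rot": [0,0,0]},{"grip": 255,"linear": [0,0,-5.5],"delta_rot": [0,0,0]},{"grip": 255,"linear": [0,0,-5.5],"delta_rot": [0,0,0]},{"grip": 255,"linear": [0,0,-5.5],"delta_rot": [0,0,0]},{"grip": 255,"linear": [0,0,-5.5],"delta_rot": [0,0,0]},{"grip": 255,"linear": [0,0,-5.5],"delta_rot": [0,0,0]}]}}

```text
time: 33.1
ee_pos: [0.4796, 0.1534, 0.082]
tcp_rot: [179.9, 0.0, 73.2]
wrist_force: [-4.4, -0.8, 6.3]
opening: 0.0117
grasp_force: 59.8
```

```bash
python3 m.py
```

```text
t 33.10 yaw 73.16 Tz 0.277 z 0.0820 [-4.4 -0.8  6.3] [0.4796 0.1534]
```

>>> {"op": "play_rows", "data": {"targets": [{"grip": 255,"linear": [0,0,-0.01],"delta_rot": [0,0,-0.025]}]}}

```text
time: 33.2
ee_pos: [0.4796, 0.1534, 0.0818]
tcp_rot: [179.9, 0.0, 71.7]
wrist_force: [-4.8, -1.1, 7.0]
opening: 0.0114
grasp_force: 60.0
```

```bash
python3 m.py
```

```text
t 33.20 yaw 71.73 Tz 0.496 z 0.0818 [-4.8 -1.1  7. ] [0.4796 0.1534]
```

>>> {"op": "play_rows", "data": {"targets": [{"grip": 255,"linear": [0,0,-0.01],"delta_rot": [0,0,-0.015]}]}}

```text
time: 33.3
ee_pos: [0.4796, 0.1534, 0.0818]
tcp_rot: [179.9, 0.0, 70.8]
wrist_force: [-5.0, -1.1, 7.8]
opening: 0.0116
grasp_force: 60.1
```

```bash
python3 m.py
```

```text
t 33.30 yaw 70.83 Tz 0.494 z 0.0818 [-5.  -1.1  7.8] [0.4796 0.1534]
```

>>> {"op": "play_rows", "data": {"targets": [{"grip": 255,"linear": [0,0,0],"delta_rot": [0,0,-0.015]}]}}

```text
time: 33.4
ee_pos: [0.4796, 0.1534, 0.0818]
tcp_rot: [179.9, 0.0, 70.0]
wrist_force: [-4.4, -0.7, 7.6]
opening: 0.0118
grasp_force: 60.0
```

```bash
python3 m.py
```

```text
t 33.40 yaw 69.99 Tz 0.457 z 0.0818 [-4.4 -0.7  7.6] [0.4796 0.1534]
```

Near left reads about 45 N, which agrees with its angle past contact, so nothing was relieved. By the same reckoning the others are at about 36–40 N. I'll release, withdraw and hand in.

>>> {"op": "play_rows", "data": {"targets": [{"grip": 80,"linear": [0,0,0],"delta_rot": [0,0,0]},{"grip": 60,"linear": [0,0,0],"delta_rot": [0,0,0]},{"grip": 60,"linear": [0,0,3],"delta_rot": [0,0,0]},{"grip": 60,"linear": [0,0,7],"delta_rot": [0,0,0]},{"grip": 60,"linear": [0,0,11],"delta_rot": [0,0,0]},{"grip": 60,"linear": [0,0,15],"delta_rot": [0,0,0]},{"grip": 60,"linear": [0,0,15],"delta_rot": [0,0,0]},{"grip": 60,"linear": [0,0,15],"delta_rot": [0,0,0]}]}}

```text
time: 34.2
ee_pos: [0.4799, 0.1535, 0.2308]
tcp_rot: [179.9, -0.0, 70.0]
wrist_force: [0.1, -0.2, -0.6]
opening: 0.0652
grasp_force: 0.0
```

```bash
python3 m.py; python3 -c "
from workcell import bot
print(bot.job_done())"
```

```text
t 34.20 yaw 70.02 Tz 0.034 z 0.2308 [ 0.1 -0.2 -0.6] [0.4799 0.1535]
the job is handed in; nothing more can be done
None
```

I tightened all four nuts crosswise in two rounds, to an estimated 35–45 N each going by wrist torque and turning angle, then withdrew the arm and handed the job in at 34 s; no verdict came back, and I did not check in a picture at the end that the cover lies flat.

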